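# Fit two spacer collars from behind the tins

## Task

Clear the round can and the flat-sided tin off the low wooden rack and stand both on the dark wooden board. While they stand there, fetch the two spacer collars from the pens behind and put them on the upright spindle, the wide collar first, fully down on its shoulder, then the narrow one on top of it. Then put the can and the tin back upright, each just where it stood at the start, and leave the sanding block, tape measure and try square alone.

Things in the scene. Friction and masses are not known exactly. Their poses are not given: they have to be found in the camera images.
- tin_mid (a point): Flat-sided steel tin with a grey band and a small black cap; 44 mm along its x, 60 mm along its y, 120 mm tall, 0.25 to 0.45 kg. This point is its centre, 60 mm above its underside; z is up. At the start it stands on the front (-x) part of the rack, square to it within 0.1 rad, left or right of the can; it must come back there.
- can_mid (a point): Round steel can with a brown wrapper, 56 mm in diameter, 120 mm tall, 0.25 to 0.45 kg. This point is its centre, 60 mm above its underside; z is up. At the start it stands on the front (-x) part of the rack beside the tin (about 104 mm between centres); it must come back there.
- wide_mid (a point): Wide aluminium spacer collar (ring), 62 mm outside diameter, 30 mm bore, 26 mm high, 0.16 kg, lying flat in one of the two pens of the rack. This point is its centre, 13 mm above its underside; z is the bore's axis, up.
- narrow_mid (a point): Narrow aluminium spacer collar (ring), 46 mm outside diameter, 30 mm bore, 22 mm high, 0.08 kg, lying flat in the other pen. This point is its centre, 11 mm above its underside; z is the bore's axis, up.
- spindle_seat (a point): Upright steel spindle, 22 mm in diameter, fixed on a grey plate 130 mm square and 10 mm thick. This point is on the spindle's axis at the top face of its shoulder (60 mm in diameter), 20 mm above the bench, where the wide collar rests; z is up. It rises 46 mm above this point, tapering to 12 mm over the last 8 mm. 
- board: Dark wooden board lying fixed on the bench, 150 mm along its x, 210 mm along its y, 12 mm thick: the side area, with room for can and tin side by side along y. Origin at the centre of its underside; z is up.
- rack: Mid-brown wooden rack fixed on the bench, base 170 (x) x 225 (y) x 12 mm; origin at the centre of its underside, z up, x to the rear (away from robot, within 0.25 rad). Rear: two pens centred at x 36, y +40 and -40 mm, 72 mm wide, open to -x and +x; their walls (along x, x 5 to 75 mm, 8 mm thick) rise 26 mm above the base, so a collar is gripped with one finger before (-x) and one behind it (+x).
- sanding_block: Cork-faced wooden sanding block, 70 x 45 x 38 mm, loose on the bench beyond the work; origin at the centre of its underside. To be left alone.
- tape: Black tape measure, 72 x 36 x 62 mm, loose on the bench beyond the work; origin at the centre of its underside. To be left alone.
- square: Try square with a dark wooden stock (115 x 22 x 20 mm) and a 150 mm steel blade, loose on the bench to the right beyond the work; origin at the centre of the stock's underside, the stock along x, the blade along +y. To be left alone.

How it is judged:
By the outcome, as a careful person would: the job done as asked, in the order asked, and still so for the second after the job is handed in, with the robot touching nothing.
It also fails if it takes over 144 s, if anything falls off the work surface, if the arm or the gripper's body presses on something with over 40 N, if the wrist force passes 120 N, or if a joint passes its speed limit or range.

## Robot

A 6-joint arm with a two-finger parallel gripper is mounted at the origin on the work surface. World frame = base frame: x ahead of the robot, y to its left, z up, the work surface at z = 0. Lengths are in mm, angles in rad, forces in N, time in s.
With the tool pointing down it reaches from about 275 to 1000 mm from the base axis. Payload 8.4 kg.
Tool frame: the origin (TCP) lies midway between the tips of the shut fingers; the grasp point (between the pads) lies 19 mm behind it; z points along the fingers, y is the line along which they close (so a half turn about z gives the same grasp; the last joint's range is limited). The gripper opens to 85 mm and grips with 20 to 120 N. Pads are 22 mm wide; open, the fingers measure 114 mm over their backs; the gripper's body (76 mm by 85 mm) begins 54 mm behind the grasp point. The pads swing forward as they close: fully open they stand 13 mm farther back than shut.
Start: joints at [1.205, 0.353, 1.633, -0, 1.155, -0.002], TCP at [222.391, 584.098, 231.281] pointing down, gripper open.
Joint ranges: [-2.63, 2.63], [-0.92, 2.1], [0.06, 2.66], [-1.3, 4.44], [0, 2.69], [-3.02, 3.02]. Speed limits (rad/s): [2.22, 2.22, 2.79, 3.14, 3.14, 3.14].

## Interface

Orientations are given as [roll, pitch, yaw] about the fixed x, y, z axes, in that order (R = Rz(yaw) Ry(pitch) Rx(roll)).
In Python, from rig import monitor, imaging, r gives the robot as it stands.
- The arm moves only by the tool drive_tool, never from a script. Its argument "plan" is a list of rows, each an object of numbers: "x", "y", "z": the shift along the tool's x, y, z in units of 50 mm (1.0 is 50 mm); "ax", "ay", "az": the turn, a rotation vector about the tool's x, y, z in units of 6 degrees (1.0 is 6 degrees); "hand": the finger opening in mm, from 0 to 85.4. In form: [{"x": .., "y": .., "z": .., "ax": .., "ay": .., "az": .., "hand": ..}, ...]. A call has 1 to 8 rows; each row is the pose to reach, as a shift and turn from the pose commanded when the call began, along the tool's axes at that moment; what a row does not reach only later rows make up. A row lasts 1/10 s, in which the tool goes at most 50 mm and 8.59 degrees, less where a joint would pass 70% of its speed; a pose out of reach is approached as far as the arm can. A call with a gripper value outside its range is refused whole. The fingers move at their own pace and stop on an object; "grip_force" is the grip in N (left out, the last holds). Time passes only in rows, so rows that repeat a pose let the fingers close. It gives the time, the measured TCP pose, the force, the opening and the grip force at its end, in the units of the state.
- monitor.sense(): the state, without advancing time (a new reading comes with each control period).
- imaging.grab_frame(name): name is "side" or "top" or "wrist"; returns the picture (400x640x3 uint8, red, green, blue); there is no depth.
- imaging.camera_info(name): a dict with "mtx" (3x3 intrinsics, pixels), "R" (3x3) and "t" (3): a world point X has camera coordinates R X + t. Camera axes: x right, y down, z forward; pixel columns grow to the right and rows downward; lengths in mm; the calibration is good to about 2 mm. A picture is of the moment at which its call begins: read the wrist's pose just before it. camera_info takes no time and is no camera call; for the wrist camera it gives the pose at the moment of the call.
- r.sign_off(): hands the job in; it is judged then, once.
The state is a dict: "clock": time; "qpos": joint angles; "qvel": joint speeds; "joint_efforts": joint torques, N m; "eef_pos": TCP position; "tcp_rot": TCP orientation; "contact_force": force on the tool from outside, world axes, zero at the start; "wrist_torque": the same for the moment, N m; "opening": opening from 0.0 (shut) to 1.0 (fully open); "grasp_force": force on a finger pad.
Only numpy, scipy, OpenCV 4.12 (cv2) and the standard library are available. Lean on these libraries where they do the work, as an engineer would, in place of code of your own. Each camera call takes 0.05 s, during which the arm holds its last target. There are 200 camera calls.

## Working session

There is one attempt and no reset: what is moved stays moved. The work goes in short steps, Python scripts to look and compute and a tool call to move; the robot and the scene stay as the last step left them, time stands still between calls to the robot, and variables do not carry over. Pictures are saved under pics/ and viewed, at most 14 in all, crops included, and the job is handed in when it is done.

Besides the shell and the picture viewer there is one more tool, called after "Emit:" as name(argument=value, ...) on one line, values as JSON. drive_tool: Moves the arm, as the interface text tells. Its arguments: {"type":"object","properties":{"plan":{"type":"array","items":{"type":"object","properties":{"x":{"type":"number"},"y":{"type":"number"},"z":{"type":"number"},"ax":{"type":"number"},"ay":{"type":"number"},"az":{"type":"number"},"hand":{"type":"number"}}}},"grip_force":{"type":"number"}},"required":["plan"]}

```bash
ls; mkdir -p pics
python3 - <<'E'
from rig import monitor, imaging, r
import cv2
s=monitor.sense();print({k:s[k] for k in('clock','eef_pos','tcp_rot','opening','qpos')})
for n in('side','top'):
    cv2.imwrite(f'pics/{n}0.png',imaging.grab_frame(n)[:,:,::-1]);c=imaging.camera_info(n);print(n,c)
E
```

```text
pics
{'clock': 0.0, 'eef_pos': array([222.21528374, 583.64276241, 230.54668999]), 'tcp_rot': array([-3.14017918e+00,  3.10639905e-05,  2.77780659e+00]), 'opening': 1.0000457771478852, 'qpos': array([ 1.20462117e+00,  3.53660257e-01,  1.63415150e+00, -3.76454094e-05,
        1.15519429e+00, -2.37385252e-03])}
side {'mtx': array([[409.26295911,   0.        , 314.02942017],
       [  0.        , 409.26295911, 205.5708267 ],
       [  0.        ,   0.        ,   1.        ]]), 'R': array([[ 0.9732432 , -0.2288149 , -0.02100997],
       [-0.13050077, -0.47517424, -0.87016032],
       [ 0.18912225,  0.84961944, -0.49232062]]), 't': array([-589.07579883,  132.94877043,  990.29629192])}
top {'mtx': array([[477.22605421,   0.        , 311.22664681],
       [  0.        , 477.22605421, 199.37596426],
       [  0.        ,   0.        ,   1.        ]]), 'R': array([[ 0.04922312, -0.99876889,  0.00614765],
       [-0.97462006, -0.04937699, -0.21835212],
       [ 0.21838686,  0.00475635, -0.97585068]]), 't': array([ -51.06376654,  611.58169288, 1046.89719094])}
```

View pics/side0.png

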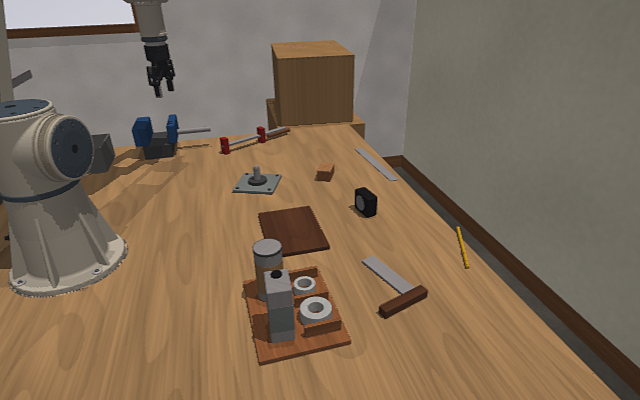

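View pics/top0.png

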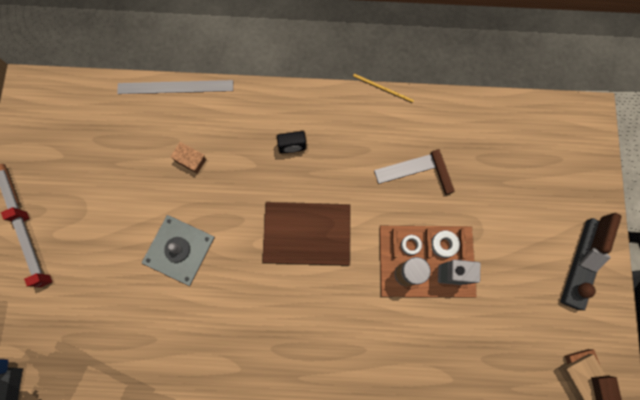

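The side view shows the rack at (300,310), can (267,265), tin (280,305). The top view shows the spindle at (177,247), board (307,234), can top (416,271), tin cap (460,270), narrow collar (412,244) and wide collar (446,243).

```bash
cat > h.py <<'E'
import numpy as np, cv2
from rig import monitor, imaging, r
from scipy.spatial.transform import Rotation as Ro
def ray(c,uv,z):
    uv=np.atleast_2d(np.array(uv,float)); d=np.c_[uv,np.ones(len(uv))]@np.linalg.inv(c['mtx']).T@c['R']
    o=-c['R'].T@c['t']; return o+d*((z-o[2])/d[:,2])[:,None]
def proj(c,X):
    p=(np.atleast_2d(X)@c['R'].T+c['t'])@c['mtx'].T; return p[:,:2]/p[:,2:]
def blobs(m,amin=30):
    cs,_=cv2.findContours(m.astype(np.uint8),cv2.RETR_EXTERNAL,cv2.CHAIN_APPROX_NONE)
    return [k for k in cs if cv2.contourArea(k)>amin]
def rel(target,yaw=None):
    """tool-axis shift (50mm units) and az turn (6deg units, both grasps) to target"""
    s=monitor.sense();R=Ro.from_euler('xyz',s['tcp_rot']).as_matrix()
    d=R.T@(np.array(target)-s['eef_pos'])/50
    # yaw = world direction angle of the closing (tool y) line, with tool pointing down: az turns opposite sign
    cur=np.arctan2(R[1,1],R[0,1]); out=None
    if yaw is not None: out=[round(-np.degrees((yaw-cur+k*np.pi+np.pi)%(2*np.pi)-np.pi)/6,2) for k in(0,1)]
    print('shift',d.round(3),'az',out,'q6',round(s['qpos'][5],3),'cur',round(cur,3))
E
python3 - <<'E'
from h import *
c=imaging.camera_info('top');im=cv2.imread('pics/top0.png');hsv=cv2.cvtColor(im,cv2.COLOR_BGR2HSV)
H,S,V=[hsv[:,:,i].astype(int) for i in range(3)]
for n,p in dict(rack=(432,291),board=(307,234),bench=(340,320),can=(410,271),tin=(470,272),plate=(165,265),wide=(436,243),shoulder=(170,240)).items(): print(n,hsv[p[1],p[0]])
def show(name,m,z):
    for k in blobs(m):
        x,y,w,h=cv2.boundingRect(k)
        if y<190 or y>310 or x<130 or x>500: continue
        mr=cv2.minAreaRect(k); e=cv2.fitEllipse(k)
        box=ray(c,cv2.boxPoints(mr),z)
        mm=cv2.moments(k)
        cen=ray(c,[(mm['m10']/mm['m00'],mm['m01']/mm['m00'])],z)[0]
        print(name,cen.round(1),'ell',np.round(e[0],1),np.round(e[1],1),'rect',[np.round(b[:2],0).tolist() for b in box], 'sides',np.linalg.norm(box[1]-box[0]).round(),np.linalg.norm(box[2]-box[1]).round())
show('white z38',(S<50)&(V>185),38)
show('grey',(S<60)&(V>90)&(V<=190),132)
show('plate',(S<70)&(V>80)&(np.arange(640)[None]<230),10)
show('board',(V<100)&(S>80),12)
show('rack',(S>130)&(V>100)&(V<175)&(H<14),12)
crop=np.hstack([cv2.resize(im[215:305,370:485],None,fx=4,fy=4,interpolation=cv2.INTER_CUBIC),cv2.resize(im[205:295,135:220],None,fx=4,fy=4,interpolation=cv2.INTER_CUBIC)])
cv2.imwrite('pics/crop0.png',crop);print(crop.shape)
E
```

```text
rack [ 11 151  93]
board [ 10 145  93]
bench [ 15 115 173]
can [ 13  20 183]
tin [ 14  22 171]
plate [ 41  15 133]
wide [ 24  11 226]
shoulder [20 10 74]
white z38 [ 480.7 -272.4   38. ] ell [415.8 264.3] [ 9.9 18.8] rect [[489.0, -249.0], [491.0, -295.0], [468.0, -295.0], [465.0, -249.0]] sides 47.0 23.0
white z38 [ 524.8 -261.9   38. ] ell [411.7 243.9] [17.2 18.3] rect [[534.0, -234.0], [554.0, -270.0], [516.0, -290.0], [496.0, -253.0]] sides 42.0 43.0
white z38 [ 530.7 -342.2   38. ] ell [445.8 243.1] [23.4 25.1] rect [[558.0, -315.0], [561.0, -371.0], [504.0, -370.0], [501.0, -314.0]] sides 57.0 57.0
grey [ 459.7 -356.7  132. ] ell [465.5 270.9] [22.6 32.3] rect [[481.0, -328.0], [484.0, -386.0], [438.0, -385.0], [435.0, -328.0]] sides 58.0 47.0
grey [ 455.8 -252.   132. ] ell [416.4 270.2] [25.4 26.3] rect [[467.0, -215.0], [494.0, -264.0], [445.0, -289.0], [419.0, -240.0]] sides 56.0 55.0
grey [473.7 259.6 132. ] ell [177.7 250. ] [60.9 64.1] rect [[443.0, 334.0], [553.0, 294.0], [506.0, 185.0], [398.0, 228.0]] sides 117.0 118.0
plate [486.1 293.6  10. ] ell [177.7 249.9] [61.
[... 1029 characters left out ...]
] [12.7 24.1] rect [[438.0, -365.0], [440.0, -417.0], [410.0, -417.0], [408.0, -365.0]] sides 52.0 30.0
rack [ 419.  -285.2   12. ] ell [424.4 289.9] [14.4 40. ] rect [[442.0, -249.0], [445.0, -330.0], [408.0, -330.0], [404.0, -250.0]] sides 81.0 37.0
rack [ 526.2 -264.1   12. ] ell [410.4 244.8] [6.  8.7] rect [[535.0, -256.0], [536.0, -273.0], [519.0, -273.0], [518.0, -256.0]] sides 17.0 17.0
rack [ 520.3 -274.7   12. ] ell [417.3 253.5] [ 60.6 102.7] rect [[568.0, -190.0], [580.0, -416.0], [412.0, -412.0], [402.0, -193.0]] sides 226.0 167.0
rack [550.5  47.4  12. ] ell [282.5 228.3] [ 3.7 36.8] rect [[554.0, 84.0], [559.0, -6.0], [549.0, -6.0], [545.0, 83.0]] sides 90.0 10.0
(360, 800, 3)
```

View pics/crop0.png

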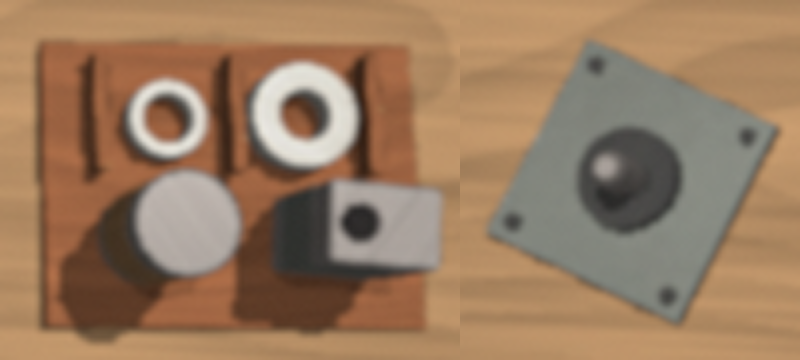

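The crop shows the can top circle at full-frame (416.7,270.7), the tin top face centred at (465.5,271), the shoulder at (177.5,250), and both collars flat in their pens. The sizes match the task text, and the can to tin spacing is 104.7 mm.

I'll go over the spindle first, since it's on the way, and take a wrist look there.

Run:
```python
from h import *
c=imaging.camera_info('top')
print('shoulder',ray(c,[(177.5,250)],20).round(1))
rel([440,290,300],0.54)
w=imaging.camera_info('wrist');s=monitor.sense()
R=Ro.from_euler('xyz',s['tcp_rot']).as_matrix()
print('cam in tool',(R.T@(-w['R'].T@w['t']-s['eef_pos'])).round(1),(w['R']@R).round(2),w['mtx'].round(0))
```

```text
shoulder [[484.8 291.2  20. ]]
shift [-6.161 -3.942 -1.383] az [np.float64(6.37), np.float64(-23.63)] q6 -0.002 cur 1.207
cam in tool [  81.5    0.7 -141.7] [[ 0.    1.   -0.  ]
 [-0.95  0.   -0.32]
 [-0.32  0.    0.95]] [[294.   0. 321.]
 [  0. 294. 205.]
 [  0.   0.   1.]]
```

Emit:
drive_tool(plan=[{"x":-1,"y":-0.6,"az":1},{"x":-2,"y":-1.2,"az":2},{"x":-3,"y":-1.8,"az":3},{"x":-4,"y":-2.4,"az":4},{"x":-5,"y":-2.5,"az":5},{"x":-6,"y":-2.9,"az":6.4},{"x":-6.45,"y":-3.1,"az":6.4},{"x":-6.45,"y":-3.1,"az":6.4}])

```text
invalid input
```

Run:
```python
from h import *
s=monitor.sense();c=imaging.camera_info('wrist');im=imaging.grab_frame('wrist')[:,:,::-1]
print(s['clock'],s['eef_pos'],s['tcp_rot'],s['qvel'].round(3))
cv2.imwrite('pics/w1.png',im)
print('exp shoulder px',proj(c,[485,291,20]))
```

```text
0.1 [222.21557487 583.6985095  230.62180266] [-3.14032956e+00 -2.27094544e-05  2.77781102e+00] [ 0.001 -0.001 -0.002  0.002  0.001  0.   ]
exp shoulder px [[208.46056512 389.81411696]]
```

View pics/w1.png

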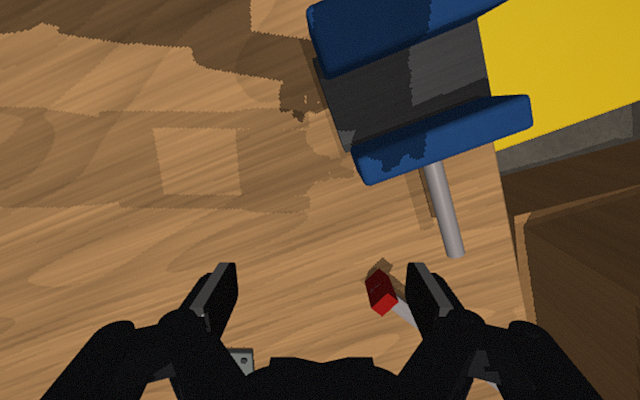

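The move was refused, perhaps because rows need every field. The picture shows only the vise and the fingers at the start pose (pads at about (225,270) and (415,270)). I'll resend with all fields.

Emit:
drive_tool(plan=[{"x":-1,"y":-0.6,"z":0,"ax":0,"ay":0,"az":1,"hand":85},{"x":-2,"y":-1.2,"z":0,"ax":0,"ay":0,"az":2,"hand":85},{"x":-3,"y":-1.8,"z":0,"ax":0,"ay":0,"az":3,"hand":85},{"x":-4,"y":-2.4,"z":0,"ax":0,"ay":0,"az":4,"hand":85},{"x":-5,"y":-2.5,"z":0,"ax":0,"ay":0,"az":5,"hand":85},{"x":-6,"y":-2.9,"z":0,"ax":0,"ay":0,"az":6.4,"hand":85},{"x":-6.45,"y":-3.1,"z":0,"ax":0,"ay":0,"az":6.4,"hand":85},{"x":-6.45,"y":-3.1,"z":0,"ax":0,"ay":0,"az":6.4,"hand":85}], grip_force=40)

```text
clock: 0.95
eef_pos: [471.7, 321.2, 231.2]
tcp_rot: [3.141, 0.001, 2.104]
contact_force: [-0.3, 0.8, -0.4]
opening: 0.994
grasp_force: 0.0
```

Run:
```python
from h import *
imaging.grab_frame('wrist');imaging.grab_frame('wrist')
s=monitor.sense();c=imaging.camera_info('wrist');im=imaging.grab_frame('wrist')[:,:,::-1]
print(s['clock'],s['eef_pos'],s['tcp_rot'],s['qvel'].round(3))
cv2.imwrite('pics/w2.png',im)
print('exp shoulder px',proj(c,[485,291,20]))
rel([400,-300,280],0.045)
```

```text
1.05 [469.55161924 323.21852704 231.00407542] [-3.14110129e+00 -5.79252597e-06  2.10477252e+00] [ 0.053 -0.006  0.01   0.016  0.001  0.025]
exp shoulder px [[317.9722538  204.24843199]]
shift [-10.039  -7.547  -0.979] az [np.float64(4.68), np.float64(-25.32)] q6 0.067 cur 0.535
```

View pics/w2.png

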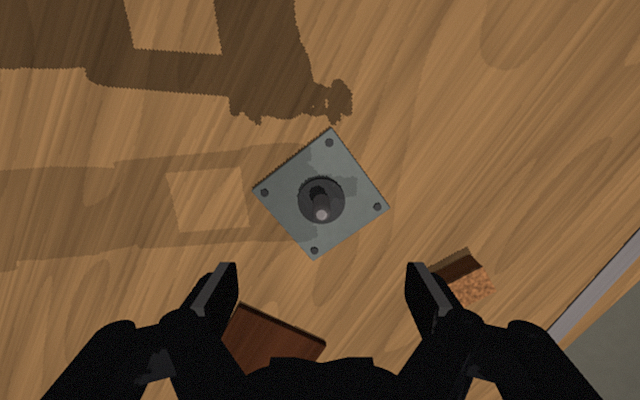

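The wrist view shows the plate corners at (332,128), (389,207), (313,260), (252,188), the shoulder at (321,200) and the spindle tip at (321,215).

Run:
```python
from h import *
c=imaging.camera_info('wrist');im=cv2.imread('pics/w2.png')
g=cv2.cvtColor(im,cv2.COLOR_BGR2GRAY)
print('tip66',ray(c,[(321,215)],66),'sh20',ray(c,[(321,200)],20))
a,b,d,e=[ray(c,[p],10)[0] for p in((332,128),(389,207),(313,260),(252,188))]
print('plate',(a+b+d+e)/4,np.linalg.norm(a-b),np.linalg.norm(b-d))
```

```text
tip66 [[485.83902324 296.40001192  66.        ]] sh20 [[484.3057956  298.88094719  20.        ]]
plate [485.27330269 298.50776272  10.        ] 125.15554181153023 126.50538353123834
```

Emit:
drive_tool(plan=[{"x":-1,"y":-0.75,"z":0,"ax":0,"ay":0,"az":0.5,"hand":85},{"x":-2,"y":-1.5,"z":-0.2,"ax":0,"ay":0,"az":1,"hand":85},{"x":-3,"y":-2.2,"z":-0.4,"ax":0,"ay":0,"az":1.5,"hand":85},{"x":-4,"y":-3,"z":-0.5,"ax":0,"ay":0,"az":2,"hand":85},{"x":-5,"y":-3.8,"z":-0.6,"ax":0,"ay":0,"az":2.5,"hand":85},{"x":-6,"y":-4.5,"z":-0.8,"ax":0,"ay":0,"az":3.2,"hand":85},{"x":-7,"y":-5.2,"z":-1,"ax":0,"ay":0,"az":4,"hand":85},{"x":-8,"y":-6,"z":-1,"ax":0,"ay":0,"az":4.7,"hand":85}])

```text
clock: 1.9
eef_pos: [426.3, -70.7, 273.5]
tcp_rot: [3.14, -0.0, 1.615]
contact_force: [2.0, 0.3, 0.2]
opening: 1.0
grasp_force: 0.0
```

Run:
```python
from h import *
rel([450,-300,270],0.045)
```

```text
shift [-4.602  0.272  0.069] az [np.float64(-0.01), np.float64(29.99)] q6 -0.213 cur 0.044
```

Emit:
drive_tool(plan=[{"x":-1,"y":0,"z":0,"ax":0,"ay":0,"az":0,"hand":85},{"x":-2,"y":0.1,"z":0,"ax":0,"ay":0,"az":0,"hand":85},{"x":-3,"y":0.2,"z":0,"ax":0,"ay":0,"az":0,"hand":85},{"x":-4,"y":0.3,"z":0,"ax":0,"ay":0,"az":0,"hand":85},{"x":-4.6,"y":0.3,"z":0,"ax":0,"ay":0,"az":0,"hand":85},{"x":-4.6,"y":0.3,"z":0,"ax":0,"ay":0,"az":0,"hand":85},{"x":-4.6,"y":0.3,"z":0,"ax":0,"ay":0,"az":0,"hand":85},{"x":-4.6,"y":0.3,"z":0,"ax":0,"ay":0,"az":0,"hand":85}])

```text
clock: 2.7
eef_pos: [452.1, -297.7, 272.6]
tcp_rot: [-3.141, -0.001, 1.617]
contact_force: [0.2, 0.4, 0.9]
opening: 0.996
grasp_force: 0.0
```

Run:
```python
from h import *
s=monitor.sense();c=imaging.camera_info('wrist');im=imaging.grab_frame('wrist')[:,:,::-1]
print(s['clock'],s['eef_pos'],s['tcp_rot'],np.abs(s['qvel']).max())
import pickle;pickle.dump(c,open('w3.pkl','wb'))
cv2.imwrite('pics/w3.png',im)
for n,X in dict(can=[455.8,-252,132],tin=[459.5,-356.7,132],nar=[525,-262,34],wide=[530.7,-342,38]).items(): print(n,proj(c,X).round(1))
```

```text
2.7 [ 452.06681115 -297.74713004  272.63938366] [-3.14122337e+00 -8.91105324e-04  1.61720255e+00] 0.007866386540267938
can [[326.4 147.2]]
tin [[324.8 246.8]]
nar [[378.8 147.6]]
wide [[377.1 207.8]]
```

View pics/w3.png

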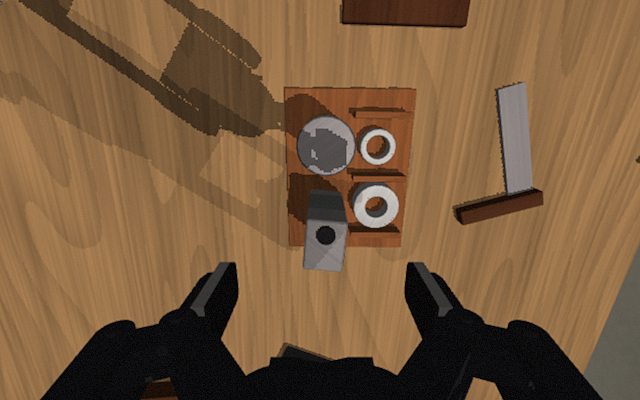

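The wrist view agrees with the top view: can top at (326,146), tin top face around (325,246), narrow collar (378,147), wide collar (376,205). Next I'll measure the tin's turn and the centres.

Run:
```python
from h import *
import pickle
c=pickle.load(open('w3.pkl','rb'));im=cv2.imread('pics/w3.png');hsv=cv2.cvtColor(im,cv2.COLOR_BGR2HSV)
S,V=hsv[:,:,1].astype(int),hsv[:,:,2].astype(int)
print('face',hsv[260,325],hsv[230,312],'side',hsv[205,325],'can',hsv[122,326],hsv[145,326])
# rows: left/right edges of tin top, saturation step
for v in range(225,270,6): 
    xs=np.where((S[v,295:360]<60))[0]+295; print(v,xs.min(),xs.max())
m=np.zeros(S.shape,bool);m[105:185,290:358]=(S[105:185,290:358]<60)
k=max(blobs(m),key=cv2.contourArea);e=cv2.fitEllipse(cv2.convexHull(k));print('can',e,ray(c,[e[0]],132))
m[:]=0;m[218:280,295:360]=(S[218:280,295:360]<60)&(V[218:280,295:360]>0)
k=max(blobs(m),key=cv2.contourArea)
P=ray(c,k[:,0,:],132)[:,:2].astype(np.float32)
print('tin',cv2.minAreaRect(P))
for n,(x0,y0,x1,y1),z in(('nar',(358,125,400,168),34),('wide',(350,178,403,234),38)):
    m[:]=0;m[y0:y1,x0:x1]=(S[y0:y1,x0:x1]<50)&(V[y0:y1,x0:x1]>150)
    k=max(blobs(m),key=cv2.contourArea);P=ray(c,k[:,0,:],z)[:,:2].astype(np.float32)
    print(n,cv2.minEnclosingCircle(P))
```

```text
face [ 11  20 140] [ 11  18 116] side [90  6 41] can [ 10  20 150] [ 4 22 82]
225 306 347
231 306 346
237 305 345
243 305 344
249 304 344
255 304 343
261 303 342
267 304 341
can ((325.640869140625, 145.04920959472656), (58.73333740234375, 59.96891784667969), 2.5241098403930664) [[ 454.94145859 -249.98706965  132.        ]]
tin ((459.17449951171875, -353.4576721191406), (62.43220901489258, 43.09709930419922), 87.73967742919922)
nar ((523.6528930664062, -261.37872314453125), 22.086868286132812)
wide ((529.1220092773438, -340.38604736328125), 30.001754760742188)
```

Emit:
drive_tool(plan=[{"x":0.5,"y":0.1,"z":0.5,"ax":0,"ay":0,"az":0,"hand":85},{"x":0.93,"y":0.1,"z":1.2,"ax":0,"ay":0,"az":0,"hand":85},{"x":0.93,"y":0.1,"z":1.9,"ax":0,"ay":0,"az":0,"hand":85},{"x":0.93,"y":0.1,"z":2.1,"ax":0,"ay":0,"az":0,"hand":85},{"x":0.93,"y":0.1,"z":2.1,"ax":0,"ay":0,"az":0,"hand":85},{"x":0.93,"y":0.1,"z":2.1,"ax":0,"ay":0,"az":0,"hand":85},{"x":0.93,"y":0.1,"z":2.1,"ax":0,"ay":0,"az":0,"hand":85}])

```text
clock: 3.45
eef_pos: [455.9, -253.8, 169.5]
tcp_rot: [3.139, 0.001, 1.615]
contact_force: [0.5, 0.1, -0.3]
opening: 0.995
grasp_force: 0.0
```

Run:
```python
from h import *
rel([455.4,-251,80],0.045);print(monitor.sense()['eef_pos'])
```

```text
shift [ 0.059 -0.013  1.791] az [np.float64(-0.01), np.float64(29.99)] q6 -0.555 cur 0.044
[ 455.93297232 -253.78357792  169.53988694]
```

Emit:
drive_tool(plan=[{"x":0.04,"y":0,"z":0.5,"ax":0,"ay":0,"az":0,"hand":85},{"x":0.04,"y":0,"z":1.0,"ax":0,"ay":0,"az":0,"hand":85},{"x":0.04,"y":0,"z":1.4,"ax":0,"ay":0,"az":0,"hand":85},{"x":0.04,"y":0,"z":1.7,"ax":0,"ay":0,"az":0,"hand":85},{"x":0.04,"y":0,"z":1.78,"ax":0,"ay":0,"az":0,"hand":85},{"x":0.04,"y":0,"z":1.78,"ax":0,"ay":0,"az":0,"hand":85},{"x":0.04,"y":0,"z":1.78,"ax":0,"ay":0,"az":0,"hand":85},{"x":0.04,"y":0,"z":1.78,"ax":0,"ay":0,"az":0,"hand":62}])

```text
clock: 4.25
eef_pos: [455.4, -251.6, 79.9]
tcp_rot: [3.14, 0.001, 1.615]
contact_force: [0.4, -0.4, 0.6]
opening: 0.856
grasp_force: 0.0
```

Emit:
drive_tool(plan=[{"x":0,"y":0,"z":0,"ax":0,"ay":0,"az":0,"hand":62},{"x":0,"y":0,"z":0,"ax":0,"ay":0,"az":0,"hand":58},{"x":0,"y":0,"z":0,"ax":0,"ay":0,"az":0,"hand":57},{"x":0,"y":0,"z":0,"ax":0,"ay":0,"az":0,"hand":50},{"x":0,"y":0,"z":0,"ax":0,"ay":0,"az":0,"hand":45},{"x":0,"y":0,"z":0,"ax":0,"ay":0,"az":0,"hand":45},{"x":0,"y":0,"z":0,"ax":0,"ay":0,"az":0,"hand":45},{"x":0,"y":0,"z":0,"ax":0,"ay":0,"az":0,"hand":45}])

```text
clock: 5.05
eef_pos: [454.6, -251.1, 79.2]
tcp_rot: [-3.141, 0.0, 1.616]
contact_force: [-1.5, -0.2, 5.6]
opening: 0.649
grasp_force: 41.5
```

Run:
```python
from h import *
s=monitor.sense();print(s['eef_pos'],s['opening'],s['grasp_force'],s['contact_force'])
cv2.imwrite('pics/side1.png',imaging.grab_frame('side')[180:380,180:380,::-1].repeat(2,0).repeat(2,1))
rel([541,40,200],0.045)
```

```text
[ 454.63456205 -251.13918874   79.16779457] 0.6487520990977306 41.45873844623566 [-1.5319361  -0.24429724  5.56597874]
shift [ 5.74   1.985 -2.418] az [np.float64(-0.0), np.float64(30.0)] q6 -0.552 cur 0.045
```

View pics/side1.png

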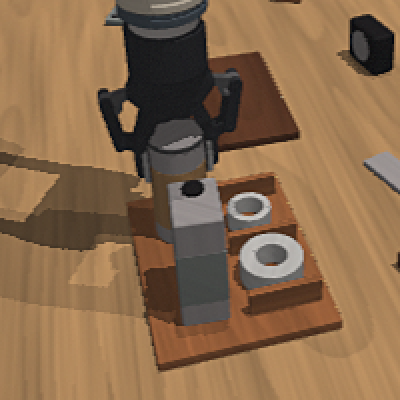

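The can is gripped centred between the pads, upright in the side view (about (175,190)), and the tin is clear. Lifting and carrying it to the board.

Emit:
drive_tool(plan=[{"x":0,"y":0,"z":-0.4,"ax":0,"ay":0,"az":0,"hand":45},{"x":0,"y":0,"z":-0.9,"ax":0,"ay":0,"az":0,"hand":45},{"x":0.4,"y":0.15,"z":-1.3,"ax":0,"ay":0,"az":0,"hand":45},{"x":1.1,"y":0.4,"z":-1.4,"ax":0,"ay":0,"az":0,"hand":45},{"x":1.9,"y":0.65,"z":-1.4,"ax":0,"ay":0,"az":0,"hand":45},{"x":2.7,"y":0.95,"z":-1.4,"ax":0,"ay":0,"az":0,"hand":45},{"x":3.5,"y":1.2,"z":-1.4,"ax":0,"ay":0,"az":0,"hand":45},{"x":4.2,"y":1.5,"z":-1.4,"ax":0,"ay":0,"az":0,"hand":45}])

```text
clock: 5.9
eef_pos: [519.6, -36.0, 148.3]
tcp_rot: [-3.14, -0.0, 1.616]
contact_force: [1.2, -0.4, -4.3]
opening: 0.648
grasp_force: 44.5
```

Emit:
drive_tool(plan=[{"x":0.8,"y":0.25,"z":0,"ax":0,"ay":0,"az":0,"hand":45},{"x":1.3,"y":0.4,"z":0,"ax":0,"ay":0,"az":0,"hand":45},{"x":1.54,"y":0.48,"z":0.1,"ax":0,"ay":0,"az":0,"hand":45},{"x":1.54,"y":0.48,"z":0.5,"ax":0,"ay":0,"az":0,"hand":45},{"x":1.54,"y":0.48,"z":0.9,"ax":0,"ay":0,"az":0,"hand":45},{"x":1.54,"y":0.48,"z":1.2,"ax":0,"ay":0,"az":0,"hand":45},{"x":1.54,"y":0.48,"z":1.3,"ax":0,"ay":0,"az":0,"hand":45},{"x":1.54,"y":0.48,"z":1.3,"ax":0,"ay":0,"az":0,"hand":45}])

```text
clock: 6.7
eef_pos: [539.9, 39.5, 82.8]
tcp_rot: [-3.139, 0.0, 1.615]
contact_force: [0.2, -0.0, -3.6]
opening: 0.646
grasp_force: 44.5
```

Emit:
drive_tool(plan=[{"x":0,"y":0,"z":0,"ax":0,"ay":0,"az":0,"hand":45},{"x":0,"y":0,"z":0,"ax":0,"ay":0,"az":0,"hand":45}])

```text
clock: 6.9
eef_pos: [541.4, 39.9, 84.6]
tcp_rot: [3.14, 0.0, 1.615]
contact_force: [-0.4, 0.1, -4.0]
opening: 0.644
grasp_force: 44.5
```

Emit:
drive_tool(plan=[{"x":0,"y":0,"z":0.06,"ax":0,"ay":0,"az":0,"hand":45},{"x":0,"y":0,"z":0.1,"ax":0,"ay":0,"az":0,"hand":45},{"x":0,"y":0,"z":0.1,"ax":0,"ay":0,"az":0,"hand":45},{"x":0,"y":0,"z":0.1,"ax":0,"ay":0,"az":0,"hand":45}])

```text
clock: 7.3
eef_pos: [541.1, 40.0, 79.2]
tcp_rot: [3.141, 0.0, 1.615]
contact_force: [-1.7, -0.8, 1.7]
opening: 0.645
grasp_force: 44.6
```

Emit:
drive_tool(plan=[{"x":0,"y":0,"z":0,"ax":0,"ay":0,"az":0,"hand":70},{"x":0,"y":0,"z":0,"ax":0,"ay":0,"az":0,"hand":85},{"x":0,"y":0,"z":0,"ax":0,"ay":0,"az":0,"hand":85},{"x":0,"y":0,"z":-0.3,"ax":0,"ay":0,"az":0,"hand":85},{"x":0,"y":0,"z":-1,"ax":0,"ay":0,"az":0,"hand":85},{"x":0,"y":0,"z":-1.8,"ax":0,"ay":0,"az":0,"hand":85},{"x":0,"y":0,"z":-2,"ax":0,"ay":0,"az":0,"hand":85},{"x":0,"y":0,"z":-2,"ax":0,"ay":0,"az":0,"hand":85}])

```text
clock: 8.1
eef_pos: [542.1, 40.1, 180.6]
tcp_rot: [3.138, -0.0, 1.615]
contact_force: [-0.7, -0.0, 0.2]
opening: 0.995
grasp_force: 0.0
```

Run:
```python
from h import *
rel([459.3,-355.3,175],-0.035);print(monitor.sense()['eef_pos'])
```

```text
shift [-7.826 -2.007  0.103] az [np.float64(0.76), np.float64(-29.24)] q6 0.026 cur 0.045
[542.07300232  40.1096663  180.55048404]
```

Emit:
drive_tool(plan=[{"x":-0.9,"y":-0.25,"z":0,"ax":0,"ay":0,"az":0.1,"hand":85},{"x":-1.8,"y":-0.5,"z":0,"ax":0,"ay":0,"az":0.2,"hand":85},{"x":-2.7,"y":-0.7,"z":0,"ax":0,"ay":0,"az":0.3,"hand":85},{"x":-3.6,"y":-0.9,"z":0,"ax":0,"ay":0,"az":0.4,"hand":85},{"x":-4.5,"y":-1.15,"z":0,"ax":0,"ay":0,"az":0.5,"hand":85},{"x":-5.4,"y":-1.4,"z":0,"ax":0,"ay":0,"az":0.6,"hand":85},{"x":-6.3,"y":-1.6,"z":0,"ax":0,"ay":0,"az":0.76,"hand":85},{"x":-7.2,"y":-1.85,"z":0,"ax":0,"ay":0,"az":0.76,"hand":85}])

```text
clock: 8.9
eef_pos: [463.1, -325.0, 176.8]
tcp_rot: [-3.14, -0.001, 1.535]
contact_force: [1.0, 0.4, 0.6]
opening: 0.992
grasp_force: 0.0
```

Emit:
drive_tool(plan=[{"x":-0.63,"y":-0.15,"z":0,"ax":0,"ay":0,"az":0,"hand":85},{"x":-0.63,"y":-0.15,"z":0,"ax":0,"ay":0,"az":0,"hand":85},{"x":-0.63,"y":-0.15,"z":0,"ax":0,"ay":0,"az":0,"hand":85},{"x":-0.63,"y":-0.15,"z":0,"ax":0,"ay":0,"az":0,"hand":85}])

```text
clock: 9.3
eef_pos: [455.5, -353.7, 177.6]
tcp_rot: [-3.14, -0.001, 1.536]
contact_force: [-0.3, 0.6, -0.7]
opening: 0.994
grasp_force: 0.0
```

Run:
```python
from h import *
rel([459.3,-355.3,82],-0.035);print(monitor.sense()['eef_pos'])
```

```text
shift [-0.032  0.079  1.913] az [np.float64(0.0), np.float64(-30.0)] q6 -0.629 cur -0.035
[ 455.5229933  -353.70271451  177.63722649]
```

Emit:
drive_tool(plan=[{"x":-0.03,"y":0.08,"z":0,"ax":0,"ay":0,"az":0,"hand":85},{"x":-0.03,"y":0.08,"z":0.5,"ax":0,"ay":0,"az":0,"hand":85},{"x":-0.03,"y":0.08,"z":1.0,"ax":0,"ay":0,"az":0,"hand":85},{"x":-0.03,"y":0.08,"z":1.5,"ax":0,"ay":0,"az":0,"hand":85},{"x":-0.03,"y":0.08,"z":1.8,"ax":0,"ay":0,"az":0,"hand":85},{"x":-0.03,"y":0.08,"z":1.9,"ax":0,"ay":0,"az":0,"hand":85},{"x":-0.03,"y":0.08,"z":1.9,"ax":0,"ay":0,"az":0,"hand":70},{"x":-0.03,"y":0.08,"z":1.9,"ax":0,"ay":0,"az":0,"hand":60}])

```text
clock: 10.1
eef_pos: [460.6, -356.9, 84.7]
tcp_rot: [3.14, 0.001, 1.536]
contact_force: [-0.2, 0.4, -0.1]
opening: 0.705
grasp_force: 0.0
```

Run:
```python
from h import *
rel([459.3,-355.3,82],-0.035)
s=monitor.sense();print(s['eef_pos'],s['opening']); c=imaging.camera_info('wrist');im=imaging.grab_frame('wrist')[:,:,::-1]
cv2.imwrite('pics/w4.png',im)
```

```text
shift [ 0.031 -0.026  0.054] az [np.float64(0.0), np.float64(-30.0)] q6 -0.627 cur -0.035
[ 460.56604431 -356.88701765   84.72329674] 0.7053566559001869
```

View pics/w4.png

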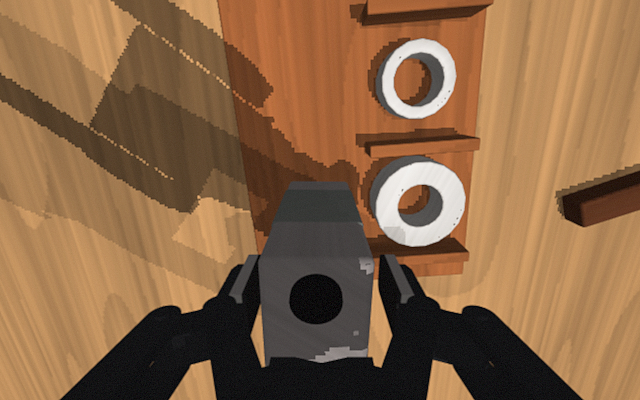

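Tin top edges are at u 263 and 373 (centre 318, gripper centre 321). So it is 1 mm off and turned by about 0.015 rad. Correcting and gripping.

Emit:
drive_tool(plan=[{"x":0.02,"y":-0.02,"z":0.05,"ax":0,"ay":0,"az":-0.14,"hand":60},{"x":0.02,"y":-0.02,"z":0.05,"ax":0,"ay":0,"az":-0.14,"hand":60},{"x":0.02,"y":-0.02,"z":0.05,"ax":0,"ay":0,"az":-0.14,"hand":48},{"x":0.02,"y":-0.02,"z":0.05,"ax":0,"ay":0,"az":-0.14,"hand":46},{"x":0.02,"y":-0.02,"z":0.05,"ax":0,"ay":0,"az":-0.14,"hand":40},{"x":0.02,"y":-0.02,"z":0.05,"ax":0,"ay":0,"az":-0.14,"hand":34},{"x":0.02,"y":-0.02,"z":0.05,"ax":0,"ay":0,"az":-0.14,"hand":34},{"x":0.02,"y":-0.02,"z":0.05,"ax":0,"ay":0,"az":-0.14,"hand":34}])

```text
clock: 10.95
eef_pos: [458.8, -355.7, 81.6]
tcp_rot: [3.142, 0.0, 1.55]
contact_force: [-2.2, 0.3, 5.5]
opening: 0.512
grasp_force: 40.5
```

Run:
```python
from h import *
s=monitor.sense();print(s['eef_pos'],s['tcp_rot'],s['opening'],s['grasp_force'],s['contact_force'])
rel([541,-65,82])
```

```text
[ 458.8408442  -355.70105719   81.60053696] [3.14153141e+00 1.89858896e-04 1.55034039e+00] 0.5120411131176068 40.49717724323273 [-2.16613137  0.25806746  5.52934944]
shift [ 5.846  1.524 -0.009] az None q6 -0.641 cur -0.02
```

Emit:
drive_tool(plan=[{"x":0,"y":0,"z":-0.4,"ax":0,"ay":0,"az":0,"hand":34},{"x":0,"y":0,"z":-0.9,"ax":0,"ay":0,"az":0,"hand":34},{"x":0.4,"y":0.1,"z":-1.3,"ax":0,"ay":0,"az":0,"hand":34},{"x":1.1,"y":0.3,"z":-1.4,"ax":0,"ay":0,"az":0,"hand":34},{"x":1.9,"y":0.5,"z":-1.4,"ax":0,"ay":0,"az":0,"hand":34},{"x":2.7,"y":0.7,"z":-1.4,"ax":0,"ay":0,"az":0,"hand":34},{"x":3.5,"y":0.9,"z":-1.4,"ax":0,"ay":0,"az":0,"hand":34},{"x":4.3,"y":1.15,"z":-1.4,"ax":0,"ay":0,"az":0,"hand":34}])

```text
clock: 11.75
eef_pos: [520.3, -140.1, 150.8]
tcp_rot: [-3.141, -0.0, 1.55]
contact_force: [1.6, -0.4, -1.8]
opening: 0.514
grasp_force: 41.7
```

Emit:
drive_tool(plan=[{"x":0.7,"y":0.2,"z":0,"ax":0,"ay":0,"az":0,"hand":34},{"x":1.3,"y":0.3,"z":0,"ax":0,"ay":0,"az":0,"hand":34},{"x":1.54,"y":0.37,"z":0.1,"ax":0,"ay":0,"az":0,"hand":34},{"x":1.54,"y":0.37,"z":0.5,"ax":0,"ay":0,"az":0,"hand":34},{"x":1.54,"y":0.37,"z":0.9,"ax":0,"ay":0,"az":0,"hand":34},{"x":1.54,"y":0.37,"z":1.2,"ax":0,"ay":0,"az":0,"hand":34},{"x":1.54,"y":0.37,"z":1.3,"ax":0,"ay":0,"az":0,"hand":34},{"x":1.54,"y":0.37,"z":1.3,"ax":0,"ay":0,"az":0,"hand":34}])

```text
clock: 12.55
eef_pos: [540.0, -65.5, 85.3]
tcp_rot: [-3.14, -0.0, 1.55]
contact_force: [0.2, 0.8, -3.5]
opening: 0.512
grasp_force: 41.6
```

Emit:
drive_tool(plan=[{"x":0,"y":0,"z":0,"ax":0,"ay":0,"az":0,"hand":34},{"x":0,"y":0,"z":0.05,"ax":0,"ay":0,"az":0,"hand":34},{"x":0,"y":0,"z":0.07,"ax":0,"ay":0,"az":0,"hand":34},{"x":0,"y":0,"z":0.07,"ax":0,"ay":0,"az":0,"hand":34}])

```text
clock: 12.95
eef_pos: [540.9, -65.2, 83.0]
tcp_rot: [3.141, 0.0, 1.55]
contact_force: [0.3, -0.4, -2.5]
opening: 0.509
grasp_force: 41.6
```

Lower another 1.5 mm, then release and rise.

Emit:
drive_tool(plan=[{"x":0,"y":0,"z":0.03,"ax":0,"ay":0,"az":0,"hand":34},{"x":0,"y":0,"z":0.03,"ax":0,"ay":0,"az":0,"hand":34},{"x":0,"y":0,"z":0.03,"ax":0,"ay":0,"az":0,"hand":34}])

```text
clock: 13.25
eef_pos: [541.0, -65.2, 81.6]
tcp_rot: [3.141, 0.0, 1.551]
contact_force: [-1.1, -0.6, 1.2]
opening: 0.509
grasp_force: 42.1
```

Emit:
drive_tool(plan=[{"x":0,"y":0,"z":0,"ax":0,"ay":0,"az":0,"hand":60},{"x":0,"y":0,"z":0,"ax":0,"ay":0,"az":0,"hand":85},{"x":0,"y":0,"z":0,"ax":0,"ay":0,"az":0,"hand":85},{"x":0,"y":0,"z":-0.3,"ax":0,"ay":0,"az":0,"hand":85},{"x":0,"y":0,"z":-1,"ax":0,"ay":0,"az":0,"hand":85},{"x":0,"y":0,"z":-1.8,"ax":0,"ay":0,"az":0,"hand":85},{"x":0,"y":0,"z":-2.2,"ax":0,"ay":0,"az":0,"hand":85},{"x":0,"y":0,"z":-2.2,"ax":0,"ay":0,"az":0,"hand":85}])

```text
clock: 14.05
eef_pos: [542.8, -65.4, 194.5]
tcp_rot: [3.136, 0.001, 1.55]
contact_force: [-0.4, 0.2, 0.1]
opening: 0.994
grasp_force: 0.0
```

Run:
```python
from h import *
rel([530,-341,180],0.045);print(monitor.sense()['eef_pos'])
```

```text
shift [-5.516 -0.146  0.293] az [np.float64(-0.62), np.float64(29.38)] q6 -0.102 cur -0.02
[542.80079353 -65.40696362 194.52506116]
```

Emit:
drive_tool(plan=[{"x":-0.8,"y":0,"z":0,"ax":0,"ay":0,"az":-0.1,"hand":85},{"x":-1.7,"y":-0.05,"z":0,"ax":0,"ay":0,"az":-0.2,"hand":85},{"x":-2.6,"y":-0.1,"z":0,"ax":0,"ay":0,"az":-0.4,"hand":85},{"x":-3.5,"y":-0.15,"z":0.2,"ax":0,"ay":0,"az":-0.5,"hand":85},{"x":-4.4,"y":-0.15,"z":0.6,"ax":0,"ay":0,"az":-0.62,"hand":85},{"x":-5.1,"y":-0.15,"z":1.1,"ax":0,"ay":0,"az":-0.62,"hand":85},{"x":-5.5,"y":-0.15,"z":1.5,"ax":0,"ay":0,"az":-0.62,"hand":85},{"x":-5.5,"y":-0.15,"z":1.5,"ax":0,"ay":0,"az":-0.62,"hand":85}])

```text
clock: 14.85
eef_pos: [525.1, -341.1, 111.9]
tcp_rot: [-3.137, -0.003, 1.613]
contact_force: [-0.5, -0.5, 0.1]
opening: 0.997
grasp_force: 0.0
```

Emit:
drive_tool(plan=[{"x":0,"y":0,"z":0,"ax":0,"ay":0,"az":0,"hand":85},{"x":0,"y":0,"z":0,"ax":0,"ay":0,"az":0,"hand":85},{"x":0,"y":0,"z":0,"ax":0,"ay":0,"az":0,"hand":85}])

```text
clock: 15.15
eef_pos: [528.3, -339.1, 117.2]
tcp_rot: [3.141, 0.001, 1.617]
contact_force: [-0.7, -0.3, -0.5]
opening: 0.999
grasp_force: 0.0
```

Run:
```python
from h import *
s=monitor.sense();c=imaging.camera_info('wrist');im=imaging.grab_frame('wrist')[:,:,::-1].copy()
print(s['eef_pos'],np.abs(s['qvel']).max())
cv2.imwrite('pics/w5.png',im)
hsv=cv2.cvtColor(im,cv2.COLOR_BGR2HSV);m=(hsv[:,:,1]<50)&(hsv[:,:,2]>150)
for k in blobs(m,500):
    P=ray(c,k[:,0,:],38)[:,:2].astype(np.float32);print(cv2.boundingRect(k),cv2.minEnclosingCircle(P))
rel([530,-341,13],0.045)
```

```text
[ 528.30473991 -339.13598485  117.15998874] 0.003956918839479458
(285, 195, 74, 55) ((529.49853515625, -340.610595703125), 30.035354614257812)
(289, 80, 61, 64) ((524.0166015625, -261.232421875), 21.943546295166016)
(530, 0, 49, 193) ((691.6458740234375, -248.64012145996094), 64.25177001953125)
shift [-0.036  0.029  2.085] az [np.float64(0.01), np.float64(-29.99)] q6 -0.619 cur 0.046
```

View pics/w5.png

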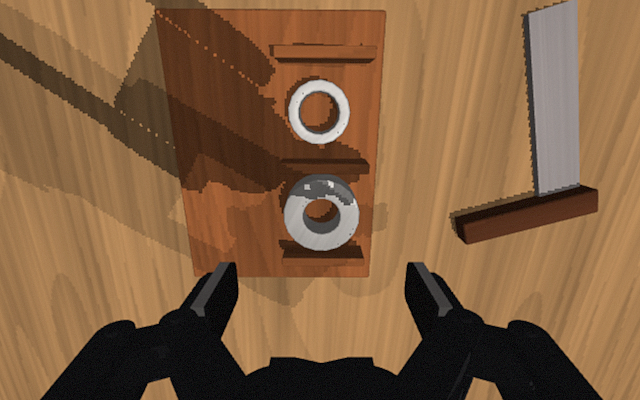

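The wide collar's ring is at (322,212), which casts to (529.5,-340.6), and the narrow collar is at (319,112). Both agree with the earlier measurement. Descending.

Emit:
drive_tool(plan=[{"x":-0.03,"y":0.02,"z":0.5,"ax":0,"ay":0,"az":0,"hand":85},{"x":-0.03,"y":0.02,"z":1.0,"ax":0,"ay":0,"az":0,"hand":85},{"x":-0.03,"y":0.02,"z":1.5,"ax":0,"ay":0,"az":0,"hand":85},{"x":-0.03,"y":0.02,"z":1.9,"ax":0,"ay":0,"az":0,"hand":85},{"x":-0.03,"y":0.02,"z":2.08,"ax":0,"ay":0,"az":0,"hand":85},{"x":-0.03,"y":0.02,"z":2.08,"ax":0,"ay":0,"az":0,"hand":85},{"x":-0.03,"y":0.02,"z":2.08,"ax":0,"ay":0,"az":0,"hand":85},{"x":-0.03,"y":0.02,"z":2.08,"ax":0,"ay":0,"az":0,"hand":70}])

```text
clock: 16.0
eef_pos: [529.6, -341.8, 13.7]
tcp_rot: [3.14, 0.001, 1.616]
contact_force: [-0.6, 0.0, 0.1]
opening: 0.852
grasp_force: 0.0
```

Emit:
drive_tool(plan=[{"x":0,"y":0,"z":0,"ax":0,"ay":0,"az":0,"hand":68},{"x":0,"y":0,"z":0,"ax":0,"ay":0,"az":0,"hand":64},{"x":0,"y":0,"z":0,"ax":0,"ay":0,"az":0,"hand":58},{"x":0,"y":0,"z":0,"ax":0,"ay":0,"az":0,"hand":52},{"x":0,"y":0,"z":0,"ax":0,"ay":0,"az":0,"hand":52},{"x":0,"y":0,"z":0,"ax":0,"ay":0,"az":0,"hand":52}])

```text
clock: 16.6
eef_pos: [529.1, -341.7, 13.4]
tcp_rot: [3.141, 0.001, 1.616]
contact_force: [-2.3, 1.0, 8.3]
opening: 0.712
grasp_force: 42.2
```

Emit:
drive_tool(plan=[{"x":0,"y":0,"z":-0.4,"ax":0,"ay":0,"az":0,"hand":52},{"x":0,"y":0,"z":-1.2,"ax":0,"ay":0,"az":0,"hand":52},{"x":0,"y":0,"z":-2.0,"ax":0,"ay":0,"az":0,"hand":52},{"x":0,"y":0,"z":-2.8,"ax":0,"ay":0,"az":0,"hand":52},{"x":0,"y":0,"z":-3.4,"ax":0,"ay":0,"az":0,"hand":52},{"x":0,"y":0,"z":-3.4,"ax":0,"ay":0,"az":0,"hand":52}])

```text
clock: 17.2
eef_pos: [531.0, -342.9, 187.3]
tcp_rot: [3.135, 0.005, 1.615]
contact_force: [0.5, 1.0, -1.5]
opening: 0.712
grasp_force: 44.6
```

Run:
```python
from h import *
s=monitor.sense();print(s['eef_pos'],s['opening'],s['grasp_force'])
rel([485,294,182],0.54)
```

```text
[ 530.97656518 -342.90414668  187.33457471] 0.7120194241115454 44.59809400141239
shift [12.767 -0.352  0.046] az [np.float64(-4.73), np.float64(25.27)] q6 -0.62 cur 0.045
```

Emit:
drive_tool(plan=[{"x":0.5,"y":0,"z":0,"ax":0,"ay":0,"az":0,"hand":52},{"x":1.3,"y":-0.05,"z":0,"ax":0,"ay":0,"az":0,"hand":52},{"x":2.1,"y":-0.05,"z":0,"ax":0,"ay":0,"az":0,"hand":52},{"x":2.9,"y":-0.1,"z":0,"ax":0,"ay":0,"az":0,"hand":52},{"x":3.7,"y":-0.1,"z":0,"ax":0,"ay":0,"az":-0.5,"hand":52},{"x":4.5,"y":-0.1,"z":0,"ax":0,"ay":0,"az":-1,"hand":52},{"x":5.3,"y":-0.15,"z":0,"ax":0,"ay":0,"az":-1.5,"hand":52},{"x":6.1,"y":-0.2,"z":0,"ax":0,"ay":0,"az":-2,"hand":52}])

```text
clock: 18.0
eef_pos: [504.1, -35.6, 181.3]
tcp_rot: [-3.14, -0.0, 1.827]
contact_force: [0.8, 0.8, -0.5]
opening: 0.704
grasp_force: 44.5
```

Run:
```python
from h import *
s=monitor.sense();print(s['eef_pos'],s['tcp_rot'])
rel([485,294,182],0.54)
```

```text
[504.06083965 -35.612549   181.30039675] [-3.14026865e+00 -4.97314333e-04  1.82680510e+00]
shift [ 6.474  1.3   -0.012] az [np.float64(-2.71), np.float64(27.29)] q6 -0.33 cur 0.256
```

Emit:
drive_tool(plan=[{"x":0.8,"y":0.15,"z":0,"ax":0,"ay":0,"az":-0.5,"hand":52},{"x":1.6,"y":0.3,"z":0,"ax":0,"ay":0,"az":-1,"hand":52},{"x":2.4,"y":0.5,"z":0,"ax":0,"ay":0,"az":-1.5,"hand":52},{"x":3.2,"y":0.65,"z":0,"ax":0,"ay":0,"az":-2,"hand":52},{"x":4.0,"y":0.8,"z":0,"ax":0,"ay":0,"az":-2.5,"hand":52},{"x":4.8,"y":1.0,"z":0,"ax":0,"ay":0,"az":-2.7,"hand":52},{"x":5.4,"y":1.1,"z":0,"ax":0,"ay":0,"az":-2.7,"hand":52},{"x":5.4,"y":1.1,"z":0,"ax":0,"ay":0,"az":-2.7,"hand":52}])

```text
clock: 18.8
eef_pos: [489.7, 241.0, 181.3]
tcp_rot: [-3.141, -0.001, 2.111]
contact_force: [-0.1, -0.7, -2.1]
opening: 0.708
grasp_force: 44.5
```

Emit:
drive_tool(plan=[{"x":0,"y":0,"z":0,"ax":0,"ay":0,"az":0,"hand":52},{"x":0,"y":0,"z":0,"ax":0,"ay":0,"az":0,"hand":52}])

```text
clock: 19.0
eef_pos: [490.1, 237.0, 181.6]
tcp_rot: [-3.14, 0.0, 2.107]
contact_force: [0.7, -0.1, -1.0]
opening: 0.713
grasp_force: 44.5
```

Run:
```python
from h import *
s=monitor.sense();c=imaging.camera_info('wrist');im=imaging.grab_frame('wrist')[:,:,::-1].copy()
print(s['eef_pos'],np.abs(s['qvel']).max())
cv2.imwrite('pics/w6.png',im)
print('exp tip',proj(c,[485,294,66]),'shoulder',proj(c,[485,294,20]))
import pickle;pickle.dump((c,s),open('w6.pkl','wb'))
```

```text
[490.07923474 236.98722617 181.60827373] 0.011643713314284954
exp tip [[348.97816819 143.33462796]] shoulder [[344.9606112 137.8520455]]
```

View pics/w6.png

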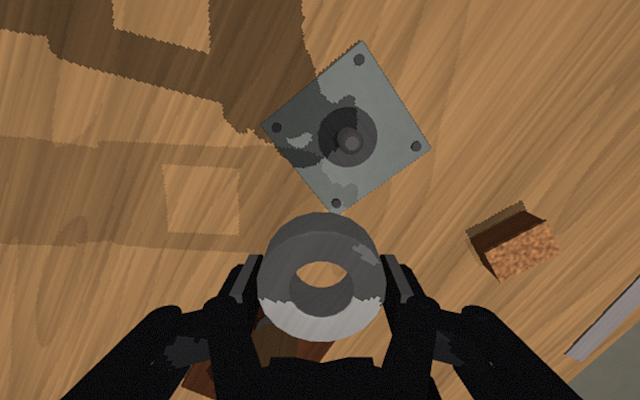

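The spindle tip is at (351,142) and the shoulder at (347,137). The collar is held level with its rim spanning (258..386, ~232..341).

Run:
```python
from h import *
import pickle
c,s=pickle.load(open('w6.pkl','rb'))
print('tip',ray(c,[(351,142)],66),'sh',ray(c,[(347,137)],20))
R=Ro.from_euler('xyz',s['tcp_rot']).as_matrix()
t=np.linspace(0,2*np.pi,90)
for dx in(-3,0,3):
  for rr,z in((31,-24.6),(15,-24.6)):
    X=np.c_[dx+rr*np.cos(t),rr*np.sin(t),np.full(90,z)]@R.T+s['eef_pos'];p=proj(c,X);print(dx,rr,p.min(0).round(),p.max(0).round())
rel([485.3,295,100],0.54)
```

```text
tip [[485.88684729 295.8448925   66.        ]] sh [[486.3188336  295.76496482  20.        ]]
-3 31 [253. 237.] [385. 349.]
-3 15 [287. 269.] [351. 323.]
0 31 [252. 231.] [386. 345.]
0 15 [287. 263.] [351. 318.]
3 31 [252. 224.] [386. 340.]
3 15 [287. 257.] [351. 313.]
shift [1.051 0.51  1.636] az [np.float64(-0.04), np.float64(29.96)] q6 -0.088 cur 0.536
```

Emit:
drive_tool(plan=[{"x":0.5,"y":0.25,"z":0.3,"ax":0,"ay":0,"az":0,"hand":52},{"x":1.03,"y":0.52,"z":0.8,"ax":0,"ay":0,"az":0,"hand":52},{"x":1.03,"y":0.52,"z":1.4,"ax":0,"ay":0,"az":0,"hand":52},{"x":1.03,"y":0.52,"z":1.8,"ax":0,"ay":0,"az":0,"hand":52},{"x":1.03,"y":0.52,"z":2.0,"ax":0,"ay":0,"az":0,"hand":52},{"x":1.03,"y":0.52,"z":2.0,"ax":0,"ay":0,"az":0,"hand":52},{"x":1.03,"y":0.52,"z":2.0,"ax":0,"ay":0,"az":0,"hand":52}])

```text
clock: 19.75
eef_pos: [487.2, 295.2, 83.0]
tcp_rot: [3.141, 0.0, 2.107]
contact_force: [0.0, -0.5, -2.1]
opening: 0.708
grasp_force: 44.5
```

Run:
```python
from h import *
print(monitor.sense()['eef_pos']);rel([486.3,294.3,21.5])
```

```text
[487.23075374 295.20090221  83.0031221 ]
shift [-0.006 -0.026  1.23 ] az None q6 0.006 cur 0.536
```

Emit:
drive_tool(plan=[{"x":0,"y":-0.02,"z":0.2,"ax":0,"ay":0,"az":0,"hand":52},{"x":0,"y":-0.02,"z":0.4,"ax":0,"ay":0,"az":0,"hand":52},{"x":0,"y":-0.02,"z":0.55,"ax":0,"ay":0,"az":0,"hand":52},{"x":0,"y":-0.02,"z":0.65,"ax":0,"ay":0,"az":0,"hand":52},{"x":0,"y":-0.02,"z":0.65,"ax":0,"ay":0,"az":0,"hand":52}])

```text
clock: 20.25
eef_pos: [485.1, 294.8, 48.8]
tcp_rot: [-3.14, 0.0, 2.108]
contact_force: [0.1, 0.6, -1.5]
opening: 0.711
grasp_force: 44.5
```

Emit:
drive_tool(plan=[{"x":0,"y":0,"z":0.15,"ax":0,"ay":0,"az":0,"hand":52},{"x":0,"y":0,"z":0.3,"ax":0,"ay":0,"az":0,"hand":52},{"x":0,"y":0,"z":0.42,"ax":0,"ay":0,"az":0,"hand":52},{"x":0,"y":0,"z":0.5,"ax":0,"ay":0,"az":0,"hand":52},{"x":0,"y":0,"z":0.54,"ax":0,"ay":0,"az":0,"hand":52},{"x":0,"y":0,"z":0.54,"ax":0,"ay":0,"az":0,"hand":52},{"x":0,"y":0,"z":0.54,"ax":0,"ay":0,"az":0,"hand":52}])

```text
clock: 20.95
eef_pos: [485.8, 295.1, 22.9]
tcp_rot: [3.141, 0.0, 2.108]
contact_force: [0.5, 0.1, -1.4]
opening: 0.709
grasp_force: 44.5
```

Emit:
drive_tool(plan=[{"x":0,"y":0,"z":0.03,"ax":0,"ay":0,"az":0,"hand":52},{"x":0,"y":0,"z":0.03,"ax":0,"ay":0,"az":0,"hand":52},{"x":0,"y":0,"z":0.03,"ax":0,"ay":0,"az":0,"hand":52}])

```text
clock: 21.25
eef_pos: [485.9, 295.2, 21.5]
tcp_rot: [3.141, 0.0, 2.108]
contact_force: [0.9, -0.2, 0.1]
opening: 0.707
grasp_force: 44.6
```

Emit:
drive_tool(plan=[{"x":0,"y":0,"z":0,"ax":0,"ay":0,"az":0,"hand":70},{"x":0,"y":0,"z":0,"ax":0,"ay":0,"az":0,"hand":85},{"x":0,"y":0,"z":0,"ax":0,"ay":0,"az":0,"hand":85},{"x":0,"y":0,"z":-0.3,"ax":0,"ay":0,"az":0,"hand":85},{"x":0,"y":0,"z":-1,"ax":0,"ay":0,"az":0,"hand":85},{"x":0,"y":0,"z":-1.8,"ax":0,"ay":0,"az":0,"hand":85},{"x":0,"y":0,"z":-2.6,"ax":0,"ay":0,"az":0,"hand":85},{"x":0,"y":0,"z":-3.2,"ax":0,"ay":0,"az":0,"hand":85}])

```text
clock: 22.05
eef_pos: [486.2, 295.4, 185.1]
tcp_rot: [3.139, -0.0, 2.108]
contact_force: [-0.2, 0.0, 0.2]
opening: 0.994
grasp_force: 0.0
```

Emit:
drive_tool(plan=[{"x":-0.9,"y":0,"z":0,"ax":0,"ay":0,"az":0,"hand":85},{"x":-0.9,"y":0,"z":0,"ax":0,"ay":0,"az":0,"hand":85},{"x":-0.9,"y":0,"z":0,"ax":0,"ay":0,"az":0,"hand":85},{"x":-0.9,"y":0,"z":0,"ax":0,"ay":0,"az":0,"hand":85}])

```text
clock: 22.45
eef_pos: [508.2, 256.5, 181.4]
tcp_rot: [-3.141, -0.0, 2.107]
contact_force: [-0.4, 0.1, -0.3]
opening: 1.0
grasp_force: 0.0
```

Run:
```python
from h import *
s=monitor.sense();c=imaging.camera_info('wrist');im=imaging.grab_frame('wrist')[:,:,::-1].copy()
print(s['eef_pos'],s['clock'])
cv2.imwrite('pics/w7.png',im)
print('exp tip',proj(c,[485.8,295,66]),'collar top ctr',proj(c,[485.8,295,46]))
t=np.linspace(0,2*np.pi,90);p=proj(c,np.c_[485.8+31*np.cos(t),295+31*np.sin(t),np.full(90,46)]);print(p.min(0),p.max(0))
rel([524,-261.5,180],0.045)
```

```text
[508.19243941 256.54549322 181.396564  ] 22.45
exp tip [[320.53878352 151.69419335]] collar top ctr [[320.58816699 148.54917431]]
[287.37824732 113.79560874] [353.81543131 180.8814299 ]
shift [-9.068 -5.029  0.024] az [np.float64(4.7), np.float64(-25.3)] q6 -0.072 cur 0.537
```

View pics/w7.png

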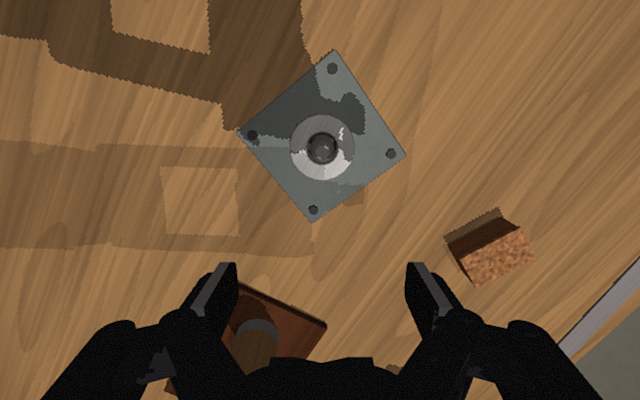

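The wide collar is seated around the spindle, its ring at (322,148) and 64 px wide, as expected for z=46. Now the narrow one.

Emit:
drive_tool(plan=[{"x":-0.8,"y":-0.45,"z":0,"ax":0,"ay":0,"az":0.5,"hand":85},{"x":-1.6,"y":-0.9,"z":0,"ax":0,"ay":0,"az":1,"hand":85},{"x":-2.4,"y":-1.3,"z":0,"ax":0,"ay":0,"az":1.5,"hand":85},{"x":-3.2,"y":-1.8,"z":0,"ax":0,"ay":0,"az":2,"hand":85},{"x":-4.0,"y":-2.2,"z":0,"ax":0,"ay":0,"az":2.7,"hand":85},{"x":-4.8,"y":-2.65,"z":0,"ax":0,"ay":0,"az":3.4,"hand":85},{"x":-5.6,"y":-3.1,"z":0,"ax":0,"ay":0,"az":4.1,"hand":85},{"x":-6.4,"y":-3.55,"z":0,"ax":0,"ay":0,"az":4.7,"hand":85}])

```text
clock: 23.3
eef_pos: [519.5, -110.4, 181.1]
tcp_rot: [-3.141, -0.0, 1.613]
contact_force: [0.4, -0.1, -0.5]
opening: 1.002
grasp_force: 0.0
```

Run:
```python
from h import *
print(monitor.sense()['eef_pos']);rel([524,-261.5,110],0.045)
```

```text
[ 519.49635546 -110.36712117  181.08679274]
shift [-3.024 -0.038  1.421] az [np.float64(-0.02), np.float64(29.98)] q6 -0.255 cur 0.043
```

Emit:
drive_tool(plan=[{"x":-0.8,"y":0,"z":0,"ax":0,"ay":0,"az":0,"hand":85},{"x":-1.6,"y":-0.02,"z":0,"ax":0,"ay":0,"az":0,"hand":85},{"x":-2.4,"y":-0.04,"z":0.3,"ax":0,"ay":0,"az":0,"hand":85},{"x":-2.9,"y":-0.04,"z":0.8,"ax":0,"ay":0,"az":0,"hand":85},{"x":-2.96,"y":-0.04,"z":1.4,"ax":0,"ay":0,"az":0,"hand":75},{"x":-2.96,"y":-0.04,"z":1.6,"ax":0,"ay":0,"az":0,"hand":75},{"x":-2.96,"y":-0.04,"z":1.6,"ax":0,"ay":0,"az":0,"hand":75},{"x":-2.96,"y":-0.04,"z":1.6,"ax":0,"ay":0,"az":0,"hand":75}])

```text
clock: 24.1
eef_pos: [525.0, -256.5, 102.0]
tcp_rot: [3.141, -0.0, 1.617]
contact_force: [0.1, -0.4, -0.0]
opening: 0.877
grasp_force: 0.0
```

Run:
```python
from h import *
print(monitor.sense()['eef_pos'],monitor.sense()['opening']);rel([524,-261.5,12.5],0.045)
```

```text
[ 524.9501689  -256.51960778  101.97260351] 0.8770192601971256
shift [-0.099 -0.024  1.789] az [np.float64(0.01), np.float64(-29.99)] q6 -0.503 cur 0.046
```

Emit:
drive_tool(plan=[{"x":-0.1,"y":-0.02,"z":0.4,"ax":0,"ay":0,"az":0,"hand":75},{"x":-0.1,"y":-0.02,"z":0.9,"ax":0,"ay":0,"az":0,"hand":75},{"x":-0.1,"y":-0.02,"z":1.4,"ax":0,"ay":0,"az":0,"hand":75},{"x":-0.1,"y":-0.02,"z":1.7,"ax":0,"ay":0,"az":0,"hand":75},{"x":-0.1,"y":-0.02,"z":1.78,"ax":0,"ay":0,"az":0,"hand":75},{"x":-0.1,"y":-0.02,"z":1.78,"ax":0,"ay":0,"az":0,"hand":75},{"x":-0.1,"y":-0.02,"z":1.78,"ax":0,"ay":0,"az":0,"hand":75},{"x":-0.1,"y":-0.02,"z":1.78,"ax":0,"ay":0,"az":0,"hand":60}])

```text
clock: 24.9
eef_pos: [524.4, -262.7, 13.5]
tcp_rot: [3.14, 0.001, 1.615]
contact_force: [-0.6, 0.7, 0.5]
opening: 0.727
grasp_force: 0.0
```

Emit:
drive_tool(plan=[{"x":0,"y":0,"z":0,"ax":0,"ay":0,"az":0,"hand":52},{"x":0,"y":0,"z":0,"ax":0,"ay":0,"az":0,"hand":48},{"x":0,"y":0,"z":0,"ax":0,"ay":0,"az":0,"hand":42},{"x":0,"y":0,"z":0,"ax":0,"ay":0,"az":0,"hand":36},{"x":0,"y":0,"z":0,"ax":0,"ay":0,"az":0,"hand":36},{"x":0,"y":0,"z":0,"ax":0,"ay":0,"az":0,"hand":36},{"x":0,"y":0,"z":0,"ax":0,"ay":0,"az":0,"hand":36}])

```text
clock: 25.6
eef_pos: [523.8, -262.5, 13.1]
tcp_rot: [3.141, 0.0, 1.615]
contact_force: [-1.5, 1.9, 7.3]
opening: 0.527
grasp_force: 39.8
```

Emit:
drive_tool(plan=[{"x":0,"y":0,"z":-0.4,"ax":0,"ay":0,"az":0,"hand":36},{"x":0,"y":0,"z":-1.2,"ax":0,"ay":0,"az":0,"hand":36},{"x":0,"y":0,"z":-2.0,"ax":0,"ay":0,"az":0,"hand":36},{"x":0,"y":0,"z":-2.8,"ax":0,"ay":0,"az":0,"hand":36},{"x":0,"y":0,"z":-3.4,"ax":0,"ay":0,"az":0,"hand":36},{"x":0,"y":0,"z":-3.4,"ax":0,"ay":0,"az":0,"hand":36}])

```text
clock: 26.2
eef_pos: [526.0, -263.6, 187.0]
tcp_rot: [3.135, 0.004, 1.615]
contact_force: [1.2, 0.6, -0.8]
opening: 0.525
grasp_force: 41.3
```

Emit:
drive_tool(plan=[{"x":0.6,"y":0,"z":0,"ax":0,"ay":0,"az":0,"hand":36},{"x":1.4,"y":-0.05,"z":0,"ax":0,"ay":0,"az":-0.3,"hand":36},{"x":2.2,"y":-0.05,"z":0,"ax":0,"ay":0,"az":-0.6,"hand":36},{"x":3.0,"y":-0.1,"z":0,"ax":0,"ay":0,"az":-1,"hand":36},{"x":3.8,"y":-0.1,"z":0,"ax":0,"ay":0,"az":-1.5,"hand":36},{"x":4.6,"y":-0.15,"z":0,"ax":0,"ay":0,"az":-2,"hand":36},{"x":5.4,"y":-0.15,"z":0,"ax":0,"ay":0,"az":-2.5,"hand":36},{"x":6.2,"y":-0.2,"z":0,"ax":0,"ay":0,"az":-3,"hand":36}])

```text
clock: 27.0
eef_pos: [499.1, 48.3, 181.5]
tcp_rot: [-3.141, -0.0, 1.931]
contact_force: [0.9, 0.2, -1.1]
opening: 0.53
grasp_force: 41.3
```

Run:
```python
from h import *
print(monitor.sense()['eef_pos']);rel([486.3,294.3,182],0.536)
```

```text
[499.09884577  48.33332488 181.54176299]
shift [ 4.693  1.497 -0.009] az [np.float64(-1.67), np.float64(28.33)] q6 -0.267 cur 0.361
```

Emit:
drive_tool(plan=[{"x":0.8,"y":0.25,"z":0,"ax":0,"ay":0,"az":-0.4,"hand":36},{"x":1.6,"y":0.5,"z":0,"ax":0,"ay":0,"az":-0.8,"hand":36},{"x":2.4,"y":0.75,"z":0,"ax":0,"ay":0,"az":-1.2,"hand":36},{"x":3.2,"y":1.0,"z":0,"ax":0,"ay":0,"az":-1.67,"hand":36},{"x":4.0,"y":1.28,"z":0,"ax":0,"ay":0,"az":-1.67,"hand":36},{"x":4.6,"y":1.5,"z":0.3,"ax":0,"ay":0,"az":-1.67,"hand":36},{"x":4.6,"y":1.5,"z":0.9,"ax":0,"ay":0,"az":-1.67,"hand":36},{"x":4.6,"y":1.5,"z":1.4,"ax":0,"ay":0,"az":-1.67,"hand":36}])

```text
clock: 27.8
eef_pos: [488.4, 289.4, 110.4]
tcp_rot: [-3.141, -0.0, 2.106]
contact_force: [0.4, -0.5, -0.9]
opening: 0.525
grasp_force: 41.3
```

Emit:
drive_tool(plan=[{"x":0,"y":0,"z":0.3,"ax":0,"ay":0,"az":0,"hand":36},{"x":0,"y":0,"z":0.3,"ax":0,"ay":0,"az":0,"hand":36},{"x":0,"y":0,"z":0.3,"ax":0,"ay":0,"az":0,"hand":36},{"x":0,"y":0,"z":0.3,"ax":0,"ay":0,"az":0,"hand":36}])

```text
clock: 28.2
eef_pos: [489.8, 288.7, 98.1]
tcp_rot: [3.14, -0.0, 2.104]
contact_force: [-0.5, -0.2, -0.1]
opening: 0.529
grasp_force: 41.3
```

Run:
```python
from h import *
print(monitor.sense()['eef_pos']);rel([486.3,294.3,47.1],0.536)
```

```text
[489.80120202 288.73306124  98.05799641]
shift [ 0.131 -0.005  1.019] az [np.float64(-0.02), np.float64(29.98)] q6 -0.003 cur 0.533
```

Emit:
drive_tool(plan=[{"x":0.13,"y":0,"z":0.1,"ax":0,"ay":0,"az":0,"hand":36},{"x":0.13,"y":0,"z":0.2,"ax":0,"ay":0,"az":0,"hand":36},{"x":0.13,"y":0,"z":0.3,"ax":0,"ay":0,"az":0,"hand":36},{"x":0.13,"y":0,"z":0.5,"ax":0,"ay":0,"az":0,"hand":36},{"x":0.13,"y":0,"z":0.7,"ax":0,"ay":0,"az":0,"hand":36},{"x":0.13,"y":0,"z":0.85,"ax":0,"ay":0,"az":0,"hand":36},{"x":0.13,"y":0,"z":0.9,"ax":0,"ay":0,"az":0,"hand":36},{"x":0.13,"y":0,"z":0.9,"ax":0,"ay":0,"az":0,"hand":36}])

```text
clock: 29.0
eef_pos: [485.7, 293.9, 51.6]
tcp_rot: [-3.14, 0.0, 2.104]
contact_force: [0.7, 0.0, -0.5]
opening: 0.529
grasp_force: 41.3
```

Emit:
drive_tool(plan=[{"x":0,"y":0,"z":0.05,"ax":0,"ay":0,"az":0,"hand":36},{"x":0,"y":0,"z":0.08,"ax":0,"ay":0,"az":0,"hand":36},{"x":0,"y":0,"z":0.08,"ax":0,"ay":0,"az":0,"hand":36},{"x":0,"y":0,"z":0.08,"ax":0,"ay":0,"az":0,"hand":36}])

```text
clock: 29.4
eef_pos: [486.1, 294.2, 48.5]
tcp_rot: [3.141, 0.0, 2.104]
contact_force: [-0.4, -0.8, -1.0]
opening: 0.529
grasp_force: 41.3
```

Emit:
drive_tool(plan=[{"x":0,"y":0,"z":0,"ax":0,"ay":0,"az":0,"hand":55},{"x":0,"y":0,"z":0,"ax":0,"ay":0,"az":0,"hand":75},{"x":0,"y":0,"z":0,"ax":0,"ay":0,"az":0,"hand":85},{"x":0,"y":0,"z":-0.3,"ax":0,"ay":0,"az":0,"hand":85},{"x":0,"y":0,"z":-1,"ax":0,"ay":0,"az":0,"hand":85},{"x":0,"y":0,"z":-1.8,"ax":0,"ay":0,"az":0,"hand":85},{"x":-0.5,"y":0,"z":-2.5,"ax":0,"ay":0,"az":0,"hand":85},{"x":-0.9,"y":0,"z":-2.7,"ax":0,"ay":0,"az":0,"hand":85}])

```text
clock: 30.2
eef_pos: [511.1, 256.1, 188.7]
tcp_rot: [3.135, 0.001, 2.106]
contact_force: [0.6, 0.7, 0.5]
opening: 0.994
grasp_force: 0.0
```

Emit:
drive_tool(plan=[{"x":0,"y":0,"z":0,"ax":0,"ay":0,"az":0,"hand":85},{"x":0,"y":0,"z":0,"ax":0,"ay":0,"az":0,"hand":85}])

```text
clock: 30.4
eef_pos: [508.8, 255.3, 184.0]
tcp_rot: [3.141, -0.0, 2.103]
contact_force: [0.2, 0.4, -0.8]
opening: 0.993
grasp_force: 0.0
```

Run:
```python
from h import *
s=monitor.sense();c=imaging.camera_info('wrist');im=imaging.grab_frame('wrist')[:,:,::-1].copy()
a=cv2.resize(im[30:240,200:440],None,fx=1.6,fy=1.6);b=cv2.resize(imaging.grab_frame('side')[140:224,210:306,::-1],(384,336),interpolation=cv2.INTER_CUBIC)
cv2.imwrite('pics/w8.png',np.hstack([a,b]))
print(s['eef_pos'],'exp narrow top in crop',(proj(c,[485.8,295,68])-[200,30])*1.6)
rel([541,-65.2,185],-0.02)
```

```text
[508.83220062 255.30927305 183.98521346] exp narrow top in crop [[192.46329147 191.97563284]]
shift [-5.859 -2.696 -0.044] az [np.float64(5.29), np.float64(-24.71)] q6 -0.071 cur 0.534
```

View pics/w8.png

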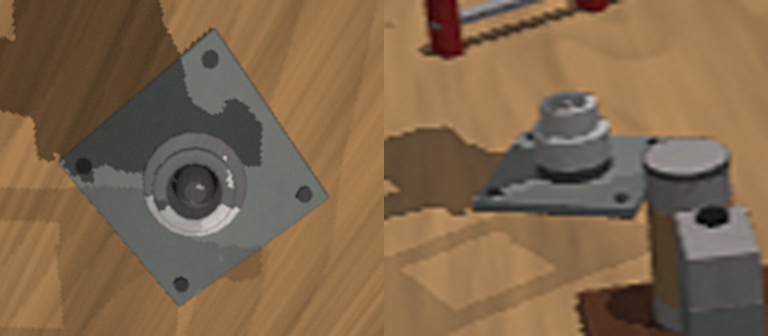

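Both collars sit concentric and level on the spindle in the wrist crop (195,185) and the side crop (570,135). Can and tin stand upright on the board. Next I'll return the tin.

Emit:
drive_tool(plan=[{"x":-0.8,"y":-0.4,"z":0,"ax":0,"ay":0,"az":0.7,"hand":85},{"x":-1.6,"y":-0.75,"z":0,"ax":0,"ay":0,"az":1.4,"hand":85},{"x":-2.4,"y":-1.1,"z":0,"ax":0,"ay":0,"az":2.1,"hand":85},{"x":-3.2,"y":-1.5,"z":0,"ax":0,"ay":0,"az":2.8,"hand":85},{"x":-4.0,"y":-1.85,"z":0,"ax":0,"ay":0,"az":3.6,"hand":85},{"x":-4.8,"y":-2.2,"z":0,"ax":0,"ay":0,"az":4.4,"hand":85},{"x":-5.5,"y":-2.5,"z":0,"ax":0,"ay":0,"az":5.29,"hand":85},{"x":-5.86,"y":-2.7,"z":0,"ax":0,"ay":0,"az":5.29,"hand":85}])

```text
clock: 31.3
eef_pos: [541.5, -67.4, 182.4]
tcp_rot: [-3.14, 0.0, 1.546]
contact_force: [0.4, 0.1, -0.9]
opening: 0.997
grasp_force: 0.0
```

Emit:
drive_tool(plan=[{"x":0,"y":0,"z":0,"ax":0,"ay":0,"az":0,"hand":85},{"x":0,"y":0,"z":0,"ax":0,"ay":0,"az":0,"hand":85},{"x":0,"y":0,"z":0,"ax":0,"ay":0,"az":0,"hand":85}])

```text
clock: 31.6
eef_pos: [541.3, -64.2, 182.8]
tcp_rot: [-3.141, -0.0, 1.552]
contact_force: [-0.3, 0.5, -0.4]
opening: 0.994
grasp_force: 0.0
```

Run:
```python
from h import *
print(monitor.sense()['eef_pos']);rel([541,-65.2,81.6],-0.02)
```

```text
[541.3302158  -64.23347396 182.79688635]
shift [-0.02  -0.004  2.024] az [np.float64(0.01), np.float64(-29.99)] q6 -0.102 cur -0.019
```

Emit:
drive_tool(plan=[{"x":-0.02,"y":0,"z":0.5,"ax":0,"ay":0,"az":0,"hand":85},{"x":-0.02,"y":0,"z":1.1,"ax":0,"ay":0,"az":0,"hand":85},{"x":-0.02,"y":0,"z":1.6,"ax":0,"ay":0,"az":0,"hand":85},{"x":-0.02,"y":0,"z":1.9,"ax":0,"ay":0,"az":0,"hand":85},{"x":-0.02,"y":0,"z":2.01,"ax":0,"ay":0,"az":0,"hand":80},{"x":-0.02,"y":0,"z":2.01,"ax":0,"ay":0,"az":0,"hand":70},{"x":-0.02,"y":0,"z":2.01,"ax":0,"ay":0,"az":0,"hand":60},{"x":-0.02,"y":0,"z":2.01,"ax":0,"ay":0,"az":0,"hand":50}])

```text
clock: 32.4
eef_pos: [542.4, -66.4, 83.8]
tcp_rot: [3.14, 0.0, 1.551]
contact_force: [0.2, -0.0, -0.4]
opening: 0.586
grasp_force: 0.0
```

Emit:
drive_tool(plan=[{"x":0,"y":0,"z":0,"ax":0,"ay":0,"az":0,"hand":48},{"x":0,"y":0,"z":0,"ax":0,"ay":0,"az":0,"hand":46},{"x":0,"y":0,"z":0,"ax":0,"ay":0,"az":0,"hand":40},{"x":0,"y":0,"z":0,"ax":0,"ay":0,"az":0,"hand":34},{"x":0,"y":0,"z":0,"ax":0,"ay":0,"az":0,"hand":34},{"x":0,"y":0,"z":0,"ax":0,"ay":0,"az":0,"hand":34}])

```text
clock: 33.0
eef_pos: [541.5, -66.6, 83.4]
tcp_rot: [-3.142, -0.0, 1.55]
contact_force: [-2.9, 1.1, 6.7]
opening: 0.51
grasp_force: 39.8
```

Run:
```python
from h import *
s=monitor.sense();print(s['eef_pos'],s['tcp_rot'],s['grasp_force'],s['contact_force'])
# tin offset vs placing pose -> home TCP
d=s['eef_pos']-[541.0,-65.2,81.6]; print('offset',d)
rel(np.array([458.9,-355.7,151.6])+[0,d[1],d[2]],-0.02)
```

```text
[541.54444291 -66.58046783  83.38095482] [-3.14155412e+00 -1.09406926e-05  1.55026763e+00] 39.814515709877014 [-2.90683332  1.08811616  6.71686248]
offset [ 0.54444291 -1.38046783  1.78095482]
shift [-5.843 -1.533 -1.4  ] az [np.float64(-0.01), np.float64(29.99)] q6 -0.105 cur -0.021
```

Emit:
drive_tool(plan=[{"x":0,"y":0,"z":-0.4,"ax":0,"ay":0,"az":0,"hand":34},{"x":0,"y":0,"z":-0.9,"ax":0,"ay":0,"az":0,"hand":34},{"x":-0.4,"y":-0.1,"z":-1.3,"ax":0,"ay":0,"az":0,"hand":34},{"x":-1.1,"y":-0.3,"z":-1.4,"ax":0,"ay":0,"az":0,"hand":34},{"x":-1.9,"y":-0.5,"z":-1.4,"ax":0,"ay":0,"az":0,"hand":34},{"x":-2.7,"y":-0.7,"z":-1.4,"ax":0,"ay":0,"az":0,"hand":34},{"x":-3.5,"y":-0.9,"z":-1.4,"ax":0,"ay":0,"az":0,"hand":34},{"x":-4.3,"y":-1.15,"z":-1.4,"ax":0,"ay":0,"az":0,"hand":34}])

```text
clock: 33.8
eef_pos: [479.2, -281.8, 152.7]
tcp_rot: [3.141, -0.0, 1.551]
contact_force: [0.9, -0.3, -3.0]
opening: 0.511
grasp_force: 42.0
```

Emit:
drive_tool(plan=[{"x":-0.7,"y":-0.2,"z":0,"ax":0,"ay":0,"az":0,"hand":34},{"x":-1.3,"y":-0.3,"z":0,"ax":0,"ay":0,"az":0,"hand":34},{"x":-1.54,"y":-0.38,"z":0.1,"ax":0,"ay":0,"az":0,"hand":34},{"x":-1.54,"y":-0.38,"z":0.5,"ax":0,"ay":0,"az":0,"hand":34},{"x":-1.54,"y":-0.38,"z":0.9,"ax":0,"ay":0,"az":0,"hand":34},{"x":-1.54,"y":-0.38,"z":1.15,"ax":0,"ay":0,"az":0,"hand":34},{"x":-1.54,"y":-0.38,"z":1.2,"ax":0,"ay":0,"az":0,"hand":34},{"x":-1.54,"y":-0.38,"z":1.2,"ax":0,"ay":0,"az":0,"hand":34}])

```text
clock: 34.6
eef_pos: [459.2, -356.4, 92.5]
tcp_rot: [-3.141, -0.001, 1.551]
contact_force: [-0.5, 0.1, -3.3]
opening: 0.51
grasp_force: 42.0
```

Emit:
drive_tool(plan=[{"x":0,"y":0,"z":0,"ax":0,"ay":0,"az":0,"hand":34},{"x":0,"y":0,"z":0,"ax":0,"ay":0,"az":0,"hand":34},{"x":0,"y":0,"z":0,"ax":0,"ay":0,"az":0,"hand":34}])

```text
clock: 34.9
eef_pos: [459.7, -357.1, 93.5]
tcp_rot: [3.141, 0.001, 1.551]
contact_force: [-0.0, -0.4, -2.9]
opening: 0.507
grasp_force: 42.0
```

Run:
```python
from h import *
print(monitor.sense()['eef_pos']);rel([458.9,-357.1,83.4],-0.02)
```

```text
[ 459.68098704 -357.13341653   93.5276437 ]
shift [ 0.001 -0.016  0.203] az [np.float64(-0.0), np.float64(30.0)] q6 -0.643 cur -0.02
```

Emit:
drive_tool(plan=[{"x":0,"y":-0.01,"z":0.1,"ax":0,"ay":0,"az":0,"hand":34},{"x":0,"y":-0.01,"z":0.17,"ax":0,"ay":0,"az":0,"hand":34},{"x":0,"y":-0.01,"z":0.2,"ax":0,"ay":0,"az":0,"hand":34},{"x":0,"y":-0.01,"z":0.21,"ax":0,"ay":0,"az":0,"hand":34},{"x":0,"y":-0.01,"z":0.21,"ax":0,"ay":0,"az":0,"hand":34},{"x":0,"y":-0.01,"z":0.21,"ax":0,"ay":0,"az":0,"hand":34}])

```text
clock: 35.5
eef_pos: [458.6, -356.9, 83.4]
tcp_rot: [-3.141, 0.0, 1.55]
contact_force: [-4.1, 3.8, 12.5]
opening: 0.512
grasp_force: 43.6
```

Emit:
drive_tool(plan=[{"x":0,"y":0,"z":0,"ax":0,"ay":0,"az":0,"hand":60},{"x":0,"y":0,"z":0,"ax":0,"ay":0,"az":0,"hand":85},{"x":0,"y":0,"z":0,"ax":0,"ay":0,"az":0,"hand":85},{"x":0,"y":0,"z":-0.3,"ax":0,"ay":0,"az":0,"hand":85},{"x":0,"y":0,"z":-1,"ax":0,"ay":0,"az":0,"hand":85},{"x":0,"y":0,"z":-1.8,"ax":0,"ay":0,"az":0,"hand":85},{"x":0,"y":0,"z":-2.0,"ax":0,"ay":0,"az":0,"hand":85},{"x":0,"y":0,"z":-2.0,"ax":0,"ay":0,"az":0,"hand":85}])

```text
clock: 36.3
eef_pos: [459.9, -357.8, 185.0]
tcp_rot: [3.138, 0.003, 1.55]
contact_force: [-0.1, 1.1, -0.4]
opening: 0.994
grasp_force: 0.0
```

Run:
```python
from h import *
print(monitor.sense()['eef_pos']);rel([541.1,40,184],0.045)
```

```text
[ 459.89053165 -357.77627834  185.0136373 ]
shift [7.987e+00 1.462e+00 3.000e-03] az [np.float64(-0.62), np.float64(29.38)] q6 -0.643 cur -0.02
```

Emit:
drive_tool(plan=[{"x":0.9,"y":0.15,"z":0,"ax":0,"ay":0,"az":-0.1,"hand":85},{"x":1.8,"y":0.3,"z":0,"ax":0,"ay":0,"az":-0.2,"hand":85},{"x":2.7,"y":0.5,"z":0,"ax":0,"ay":0,"az":-0.3,"hand":85},{"x":3.6,"y":0.65,"z":0,"ax":0,"ay":0,"az":-0.4,"hand":85},{"x":4.5,"y":0.8,"z":0,"ax":0,"ay":0,"az":-0.5,"hand":85},{"x":5.4,"y":1.0,"z":0,"ax":0,"ay":0,"az":-0.62,"hand":85},{"x":6.3,"y":1.15,"z":0,"ax":0,"ay":0,"az":-0.62,"hand":85},{"x":7.2,"y":1.3,"z":0,"ax":0,"ay":0,"az":-0.62,"hand":85}])

```text
clock: 37.1
eef_pos: [530.2, 3.6, 181.0]
tcp_rot: [-3.14, -0.0, 1.615]
contact_force: [0.1, -0.1, 0.3]
opening: 0.997
grasp_force: 0.0
```

Emit:
drive_tool(plan=[{"x":0.78,"y":0.16,"z":0,"ax":0,"ay":0,"az":0,"hand":85},{"x":0.78,"y":0.16,"z":0,"ax":0,"ay":0,"az":0,"hand":85},{"x":0.78,"y":0.16,"z":0,"ax":0,"ay":0,"az":0,"hand":85},{"x":0.78,"y":0.16,"z":0,"ax":0,"ay":0,"az":0,"hand":85}])

```text
clock: 37.5
eef_pos: [536.5, 40.2, 181.4]
tcp_rot: [-3.14, 0.0, 1.615]
contact_force: [-0.4, 0.5, -0.3]
opening: 0.994
grasp_force: 0.0
```

Run:
```python
from h import *
print(monitor.sense()['eef_pos']);rel([541.1,40,79.5],0.045)
```

```text
[536.53063948  40.23221477 181.43526423]
shift [-0.008  0.095  2.039] az [np.float64(-0.01), np.float64(29.99)] q6 0.028 cur 0.044
```

Emit:
drive_tool(plan=[{"x":0,"y":0.09,"z":0,"ax":0,"ay":0,"az":0,"hand":85},{"x":0,"y":0.09,"z":0.5,"ax":0,"ay":0,"az":0,"hand":85},{"x":0,"y":0.09,"z":1.1,"ax":0,"ay":0,"az":0,"hand":85},{"x":0,"y":0.09,"z":1.6,"ax":0,"ay":0,"az":0,"hand":85},{"x":0,"y":0.09,"z":1.9,"ax":0,"ay":0,"az":0,"hand":85},{"x":0,"y":0.09,"z":2.03,"ax":0,"ay":0,"az":0,"hand":80},{"x":0,"y":0.09,"z":2.03,"ax":0,"ay":0,"az":0,"hand":72},{"x":0,"y":0.09,"z":2.03,"ax":0,"ay":0,"az":0,"hand":62}])

```text
clock: 38.3
eef_pos: [542.4, 40.8, 81.4]
tcp_rot: [3.141, 0.0, 1.615]
contact_force: [0.4, 0.2, -0.3]
opening: 0.73
grasp_force: 0.0
```

Emit:
drive_tool(plan=[{"x":0,"y":0,"z":0,"ax":0,"ay":0,"az":0,"hand":60},{"x":0,"y":0,"z":0,"ax":0,"ay":0,"az":0,"hand":57},{"x":0,"y":0,"z":0,"ax":0,"ay":0,"az":0,"hand":51},{"x":0,"y":0,"z":0,"ax":0,"ay":0,"az":0,"hand":45},{"x":0,"y":0,"z":0,"ax":0,"ay":0,"az":0,"hand":45},{"x":0,"y":0,"z":0,"ax":0,"ay":0,"az":0,"hand":45}])

```text
clock: 38.9
eef_pos: [541.6, 41.2, 81.7]
tcp_rot: [3.142, 0.0, 1.616]
contact_force: [-3.6, -1.0, 6.9]
opening: 0.65
grasp_force: 41.0
```

Run:
```python
from h import *
s=monitor.sense();d=s['eef_pos']-[541.1,40,79.2];print(s['eef_pos'],s['contact_force'],s['grasp_force'],'off',d)
h=np.array([454.8,-251.1,79.2])+[0,d[1],d[2]];print('home',h);rel(h+[0,0,70],0.045)
```

```text
[541.63856025  41.22510487  81.65131563] [-3.64633201 -0.9569471   6.8612644 ] 40.95591902732849 off [0.53856025 1.22510487 2.45131563]
home [ 454.8        -249.87489513   81.65131563]
shift [-5.739 -1.996 -1.4  ] az [np.float64(-0.0), np.float64(30.0)] q6 0.029 cur 0.045
```

Emit:
drive_tool(plan=[{"x":0,"y":0,"z":-0.4,"ax":0,"ay":0,"az":0,"hand":45},{"x":0,"y":0,"z":-0.9,"ax":0,"ay":0,"az":0,"hand":45},{"x":-0.4,"y":-0.15,"z":-1.3,"ax":0,"ay":0,"az":0,"hand":45},{"x":-1.1,"y":-0.4,"z":-1.4,"ax":0,"ay":0,"az":0,"hand":45},{"x":-1.9,"y":-0.65,"z":-1.4,"ax":0,"ay":0,"az":0,"hand":45},{"x":-2.7,"y":-0.95,"z":-1.4,"ax":0,"ay":0,"az":0,"hand":45},{"x":-3.5,"y":-1.2,"z":-1.4,"ax":0,"ay":0,"az":0,"hand":45},{"x":-4.2,"y":-1.5,"z":-1.4,"ax":0,"ay":0,"az":0,"hand":45}])

```text
clock: 39.7
eef_pos: [475.7, -173.6, 151.0]
tcp_rot: [3.141, 0.0, 1.615]
contact_force: [-0.0, -0.1, -4.1]
opening: 0.642
grasp_force: 44.5
```

Emit:
drive_tool(plan=[{"x":-0.7,"y":-0.2,"z":0,"ax":0,"ay":0,"az":0,"hand":45},{"x":-1.3,"y":-0.4,"z":0,"ax":0,"ay":0,"az":0,"hand":45},{"x":-1.54,"y":-0.5,"z":0.1,"ax":0,"ay":0,"az":0,"hand":45},{"x":-1.54,"y":-0.5,"z":0.5,"ax":0,"ay":0,"az":0,"hand":45},{"x":-1.54,"y":-0.5,"z":0.9,"ax":0,"ay":0,"az":0,"hand":45},{"x":-1.54,"y":-0.5,"z":1.15,"ax":0,"ay":0,"az":0,"hand":45},{"x":-1.54,"y":-0.5,"z":1.2,"ax":0,"ay":0,"az":0,"hand":45},{"x":-1.54,"y":-0.5,"z":1.2,"ax":0,"ay":0,"az":0,"hand":45}])

```text
clock: 40.5
eef_pos: [454.7, -249.5, 90.6]
tcp_rot: [-3.141, -0.0, 1.616]
contact_force: [0.6, 0.7, -4.2]
opening: 0.649
grasp_force: 44.5
```

Emit:
drive_tool(plan=[{"x":0,"y":0,"z":0,"ax":0,"ay":0,"az":0,"hand":45},{"x":0,"y":0,"z":0,"ax":0,"ay":0,"az":0,"hand":45},{"x":0,"y":0,"z":0,"ax":0,"ay":0,"az":0,"hand":45}])

```text
clock: 40.8
eef_pos: [455.1, -250.1, 91.4]
tcp_rot: [3.141, 0.001, 1.616]
contact_force: [-0.4, 0.1, -4.5]
opening: 0.648
grasp_force: 44.5
```

Run:
```python
from h import *
print(monitor.sense()['eef_pos']);rel([454.8,-249.9,81.7],0.045)
```

```text
[ 455.12768815 -250.1227983    91.44865102]
shift [ 0.005 -0.007  0.195] az [np.float64(-0.0), np.float64(30.0)] q6 -0.55 cur 0.045
```

Emit:
drive_tool(plan=[{"x":0,"y":0,"z":0.1,"ax":0,"ay":0,"az":0,"hand":45},{"x":0,"y":0,"z":0.16,"ax":0,"ay":0,"az":0,"hand":45},{"x":0,"y":0,"z":0.19,"ax":0,"ay":0,"az":0,"hand":45},{"x":0,"y":0,"z":0.19,"ax":0,"ay":0,"az":0,"hand":45},{"x":0,"y":0,"z":0.19,"ax":0,"ay":0,"az":0,"hand":45}])

```text
clock: 41.3
eef_pos: [454.5, -250.0, 81.7]
tcp_rot: [-3.141, -0.0, 1.615]
contact_force: [-2.2, 0.0, 5.1]
opening: 0.649
grasp_force: 45.3
```

Emit:
drive_tool(plan=[{"x":0,"y":0,"z":0,"ax":0,"ay":0,"az":0,"hand":70},{"x":0,"y":0,"z":0,"ax":0,"ay":0,"az":0,"hand":85},{"x":0,"y":0,"z":0,"ax":0,"ay":0,"az":0,"hand":85},{"x":0,"y":0,"z":-0.3,"ax":0,"ay":0,"az":0,"hand":85},{"x":0,"y":0,"z":-1,"ax":0,"ay":0,"az":0,"hand":85},{"x":0,"y":0,"z":-1.8,"ax":0,"ay":0,"az":0,"hand":85},{"x":0,"y":0,"z":-2.6,"ax":0,"ay":0,"az":0,"hand":85},{"x":0,"y":0,"z":-3.0,"ax":0,"ay":0,"az":0,"hand":85}])

```text
clock: 42.1
eef_pos: [456.0, -250.6, 234.8]
tcp_rot: [3.138, 0.002, 1.615]
contact_force: [0.0, -0.0, -0.3]
opening: 0.997
grasp_force: 0.0
```

Emit:
drive_tool(plan=[{"x":0.9,"y":0,"z":0,"ax":0,"ay":0,"az":0,"hand":85},{"x":1.8,"y":0,"z":0,"ax":0,"ay":0,"az":0,"hand":85},{"x":2.7,"y":0,"z":0,"ax":0,"ay":0,"az":0,"hand":85},{"x":3.6,"y":0,"z":0,"ax":0,"ay":0,"az":0,"hand":85},{"x":4.5,"y":0,"z":0,"ax":0,"ay":0,"az":0,"hand":85},{"x":5.4,"y":0,"z":0,"ax":0,"ay":0,"az":0,"hand":85},{"x":5.4,"y":0,"z":0,"ax":0,"ay":0,"az":0,"hand":85},{"x":5.4,"y":0,"z":0,"ax":0,"ay":0,"az":0,"hand":85}])

```text
clock: 42.9
eef_pos: [442.7, 20.7, 231.4]
tcp_rot: [3.141, 0.0, 1.618]
contact_force: [-0.4, -0.1, 0.1]
opening: 0.994
grasp_force: 0.0
```

Run:
```python
from h import *
im=imaging.grab_frame('top')[:,:,::-1].copy();c=imaging.camera_info('top');cv2.imwrite('pics/top9.png',im)
old=cv2.imread('pics/top0.png');S=lambda a:cv2.resize(a[215:305,370:485],None,fx=3.4,fy=3.4,interpolation=cv2.INTER_CUBIC)
cv2.imwrite('pics/cmp.png',np.hstack([S(old),S(im)]))
for nm,a in(('old',old),('new',im)):
    h=cv2.cvtColor(a,cv2.COLOR_BGR2HSV).astype(int);m=(h[:,:,1]<60)&(h[:,:,2]>150);m[:,:395]=0;m[:258]=0;m[285:]=0
    for k in blobs(m,100): print(nm,np.round(cv2.minAreaRect(k),1) if 0 else cv2.minAreaRect(k), np.round(cv2.minEnclosingCircle(k)[0],1))
print(monitor.sense()['clock'])
```

```text
old ((466.5028991699219, 270.4617614746094), (26.536989212036133, 19.25082015991211), 4.39870548248291) [466.5 270.5]
old ((417.0, 270.0), (24.0, 24.0), 90.0) [417.2 269.5]
new ((466.5000305175781, 270.5000305175781), (26.65760040283203, 19.01741600036621), 4.763641834259033) [466.5 270.5]
new ((417.0, 270.0), (24.0, 24.0), 90.0) [416.5 270.5]
42.95
```

View pics/cmp.png

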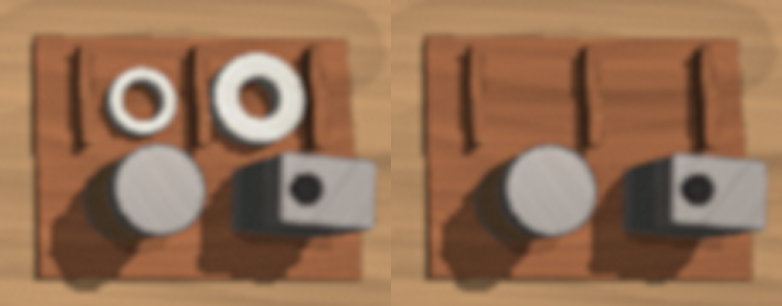

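In the before and after views the can and tin match to under half a pixel. Both are upright and the pens are empty, so I'm handing in.

```bash
python3 -c "
from rig import r
print(r.sign_off())"
```

```text
the job is handed in; nothing more can be done
None
```

The job is handed in at about 43 s: both collars are on the spindle, wide below narrow, the can and tin are back upright within about 1–2 mm of where they started, and nothing else was touched.

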